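Load the sample mill and clamp its lid

TASK

Tip the three lumps of feed cake from the hand scoop into the bowl of the sample mill and lay the scoop back down flat on the worktop. Then swing the mill's clear lid fully shut and push the handle of the toggle clamp all the way down, so that the clamp holds the lid closed. Leave the other things on the bench where they are.

Things in the scene. Friction and masses are not known exactly. Their poses are not given: they have to be found in the camera images.
- mill: Sample mill, fixed to the worktop: squat white housing 68 mm high with a steel bowl on top. Origin on the worktop under the bowl's axis; x from its dark control panel (which faces the robot) to its back, y from the clamp to the lid hinge (roughly the robot's left), z up. The housing reaches 85 mm to -x and +x, 100 mm to +y, 165 mm to -y of the origin.
- bowl_mouth (a point): Centre of the mouth of the mill's round steel bowl, level with its rim, 130 mm above the worktop; axes as the mill's. Open upward: inner radius 53 mm, outer 57 mm, inner floor 56 mm below the rim, with a low knife hub 12 mm high in the middle.
- lid_hinge (a point): Middle of the lid's hinge axis, which runs along the mill's x; 78 mm to +y of the bowl's axis, 136 mm above the worktop. Axes as the mill's.
- mill_lid (a joint): Angle of the lid about its hinge. 0 = shut, lying level on the bowl; at the start it stands open, leaning back past upright toward the mill's +y, at 1.62 to 1.85 rad (stop at 1.95). The stiff hinge holds the lid wherever it is left; it takes up to about 5 N at the rim to move it.
- lid_rim (a point): Point on the lid's outer face (the top when shut), opposite the hinge, 135 mm from its axis. z is that face's outward normal (up when shut), -y points away from the hinge. The lid is a clear round window in an aluminium rim, 124 mm across and 11 mm thick; a tongue 34 mm wide and 6 mm thick, whose upper face lies 3 mm below the rim's, reaches to 158 mm from the hinge axis.
- clamp_pivot (a point): Middle of the pivot axis of the toggle clamp's handle, along the mill's x; 144 mm to -y of the bowl's axis, 100 mm above the worktop; axes as the mill's. The clamp is a steel stand on the housing with a handle and a short arm with rubber-tipped spindle; the arm stands up while the clamp is open, to 225 mm above the worktop, 75 to 150 mm to -y of the bowl's axis.
- clamp_handle (a joint): Angle of the toggle clamp's handle. 0 = all the way down, pointing to the mill's -y and rising 0.2 rad above level, locked past its dead point (at 0.05); at the start raised by 0.88 to 0.94 rad more (stop at 0.95). Pushing it down swings the arm over until its rubber tip presses on the lid's tongue. It stays where it is left; it takes only a few N at its end.
- clamp_grip (a point): Point on the upper side of the clamp's black handle grip, 100 mm from the handle's pivot. z is the normal of the upper side, -y points along the handle away from the pivot. The grip is a round bar of 18 mm diameter that ends 118 mm from the pivot.
- scoop_grip (a point): Centre of the black handle of the hand scoop, 33 mm above the scoop's underside: a bar 16 mm wide (y) and 12 mm high that runs 100 mm back from the trough, rising 8 degrees toward its end. Axes are the scoop's: x toward its open nose, y across, z up. The scoop lies flat on the worktop, 0.1 to 0.16 kg, 190 mm long.
- scoop_nose (a point): Middle of the lower edge of the scoop's open nose, over which the lumps slide out: 135 mm ahead of scoop_grip and 33 mm below it in the scoop's frame. The steel trough behind it is 90 mm long, 62 mm wide, flat-bottomed, floor 2.5 mm thick, walls 34 mm high at the back falling to 15 mm at the nose. The lumps slide when it is tipped nose-down by 40 to 45 degrees.
- lump_0_center (a point): Centre of a broken brown lump of feed cake, about 30 x 24 x 21 mm, 14 g.
- lump_1_center (a point): Centre of the second lump, same size.
- lump_2_center (a point): Centre of the third lump, about 28 x 27 x 21 mm, 14 g.
- lab_timer: Bystander: white bench timer, 64 x 64 x 18 mm, lying flat; origin under its middle.
- cup_a: Bystander: white specimen cup, 61 mm wide, 66 mm high; origin under its middle.
- marker_pen: Bystander: marker pen lying flat, 122 x 11 mm; origin under its middle.
- calculator: Bystander behind the mill: pocket calculator, 122 x 76 x 14 mm; origin under its middle.
- tip_box: Bystander at the back: pipette tip box, 91 x 122 x 62 mm; origin under its middle.
- vial_0: Bystander at the back: small reagent vial, 25 mm wide, 48 mm high; origin under its middle.
- vial_1: Bystander: second such vial.
- vial_2: Bystander: third such vial.

How it is judged (in metres and radians):
On the way, in this order (a step that is already met when the one before it is completed fails the run):
1. all three lumps lie in the mill's bowl (horizontal distance between each of lump_0_center, lump_1_center, lump_2_center and bowl_mouth below 0.055 m and z of lump_0_center in the frame of bowl_mouth between -0.067 and -0.01 m and z of lump_1_center in the frame of bowl_mouth between -0.067 and -0.01 m and z of lump_2_center in the frame of bowl_mouth between -0.067 and -0.01 m), for 0.2 s.
2. the emptied scoop lies flat on the worktop (height (world z) of scoop_nose below 0.012 m and height (world z) of scoop_grip below 0.05 m and angle between scoop_grip's own z axis and vertical below 0.2 rad), for 0.2 s.
3. the lid is shut on the bowl (value of joint mill_lid below 0.06 rad), for 0.2 s.
4. the clamp handle is all the way down, with the lid shut (value of joint clamp_handle below 0.06 rad and value of joint mill_lid below 0.03 rad), for 0.2 s.
At the end, for the whole second after the job is handed in: All three lumps lie in the bowl below its rim; the lid is shut (within 0.03 rad); the clamp handle is down past its dead point (within 0.06 rad of its lowest position); the scoop lies upright and flat on the worktop, released (tilt under 0.2 rad, nose within 12 mm of the worktop) (all of step 1 and all of step 2 and all of step 4); the robot touches nothing.
It fails at once if a bystander is shoved more than 40 mm or lifted (distance of any of lab_timer, cup_a, marker_pen, calculator, tip_box, vial_0, vial_1, vial_2 from where it was at the start of the episode above 0.04 m).
It also fails if it takes over 72 s, if anything falls off the work surface, if the arm or the gripper's body presses on something with over 40 N, if the wrist force passes 120 N, or if a joint passes its speed limit or range.

ROBOT

A 6-joint arm with a two-finger parallel gripper is mounted at the origin on a cart in front of the work surface, level with it; the furniture and walls round the work are solid. World frame = base frame: x ahead of the robot, y to its left, z up, the work surface at z = 0. Lengths are in m, angles in degrees, forces in N, time in s.
With the tool pointing down it reaches from about 0.3 to 0.75 m from the base axis. Payload 8.5 kg.
Tool frame: the origin (TCP) lies midway between the tips of the shut fingers; the grasp point (between the pads) lies 19 mm behind it; y points along the fingers, x is the direction in which the jaws open and shut, and the axes are right-handed (so a half turn about y gives the same grasp; the last joint's range is limited). The gripper opens to 85 mm and grips with 20 to 120 N. Pads are 22 mm wide; open, the fingers measure 114 mm over their backs; the gripper's body (76 mm by 85 mm) begins 54 mm behind the grasp point. The pads swing forward as they close: fully open they stand 13 mm farther back than shut.
Start: joints at [-83.096, 21.807, 74.336, -0, 83.858, -12.336], TCP at [0.181, -0.519, 0.231] pointing down, gripper open.
Joint ranges: [-178.18, 178.18], [-50.72, 133.34], [12.68, 142.11], [-81.47, 261.47], [9.98, 163.14], [-165.26, 165.26]. Speed limits (degrees/s): [136.94, 136.94, 180, 180, 180, 180].

INTERFACE

Orientations are given as a 3x3 rotation matrix whose columns are the frame's x, y, z axes.
In Python, from rig import env gives the robot as it stands.
- The arm moves only by the tool carry_out, never from a script. Its argument "plan" is a list of rows, each a list of 3 entries, a list of its own where there are three numbers: the shift along the tool's x, y, z in m, then the turn, a rotation vector about the tool's x, y, z in degrees, then the finger opening in m, from 0 to 0.0854. In form: [[[dx, dy, dz], [ax, ay, az], jaw], ...]. A call has 1 to 8 rows; each row shifts and turns the commanded pose from where the row before left it, along the tool's axes as they then stand; what a row does not reach is not made up. A row lasts 1/8 s, in which the tool goes at most 62.5 mm and 10.7 degrees, less where a joint would pass 70% of its speed; a pose out of reach is approached as far as the arm can. A call is refused whole if a number of a shift passes 0.0625 or a number of a turn 10.7, either way. A call with a gripper value outside its range is refused whole. The fingers move at their own pace and stop on an object; "force" is the grip in N (left out, the last holds). Time passes only in rows, so rows that do not move let the fingers close. It gives the time, the measured TCP pose, the force and the opening at its end, in the units of the state.
- env.observe(): the state, without advancing time (a new reading comes with each control period).
- env.get_image(name): name is "scene" or "top" or "wrist"; returns a dict with "image" (420x560x3 uint8, red, green, blue), "vfov" (degrees; the focal length in pixels is half the picture's height over the tangent of half this angle, whatever the lens; pixels are square), "cx", "cy" (the principal point, pixels), "rvec" (rotation vector, rad) and "tvec" (3), from world to camera coordinates, as OpenCV has them; the wrist camera has in their place "tool_from_camera" (4x4, takes a point from camera to tool coordinates, whose origin is the TCP and whose axes are the tool frame's). Camera axes: x right, y down, z forward; pixel columns grow to the right and rows downward; lengths in m; the calibration is good to about 2 mm. A picture is of the moment at which its call begins: read the wrist's pose just before it. There is no depth.
- env.close_job(): hands the job in, once; it reports no verdict.
Trained networks look in a picture, given as the dict that the camera call returned (one of the last four; its "shot" number tells which), for a name from the list of things; names that differ only in an ending like _2 or _b are one class to them, and where a whole thing is asked for, a point or a joint stands for the part that bears it (a point fixed in the world has none). Each returns a list of dicts, best first, with "conf" (0 to 1); they miss things now and then, are a little off and sometimes report something else, mostly with a low value. They report only what shows in the picture. A call takes as long as a camera call.
- env.outline_of(target, picture): "mask" (420x560 bool, what is visible of it) and "pixel" ([row, column] in pixels, amid what is visible of it).
The state is a dict: "time_s": time; "q": joint angles; "qvel": joint speeds; "joint_efforts": joint torques, N m; "position": TCP position; "tool_rot": TCP orientation; "ft_force": force on the tool from outside, world axes, zero at the start; "wrist_torque": the same for the moment, N m; "grip_width": finger opening in m.
Only numpy, scipy, OpenCV 4.12 (cv2) and the standard library are available. Lean on these libraries where they do the work, as an engineer would, in place of code of your own. Each camera call takes 0.05 s, during which the arm holds its last target.

## Working session

There is one attempt and no reset: what is moved stays moved. The work goes in short steps, Python scripts to look and compute and a tool call to move; the robot and the scene stay as the last step left them, time stands still between calls to the robot, and variables do not carry over. Pictures are saved under pics/ and viewed, and the job is handed in when it is done.

Besides the shell and the picture viewer there is one more tool, called after ">>>" as a command line: name --argument value ..., lists and objects as JSON in quotes. carry_out: Moves the arm, as the interface text tells. Its arguments: {"type":"object","properties":{"plan":{"type":"array","items":{"type":"array"}},"force":{"type":"number"}},"required":["plan"]}

```bash
ls; mkdir -p pics
python3 - <<'E'
from rig import env
import cv2,numpy as np
s=env.observe(); print({k:np.round(v,3).tolist() for k,v in s.items()})
for n in ["scene","top","wrist"]:
    p=env.get_image(n); cv2.imwrite(f"pics/a_{n}.png",p["image"][:,:,::-1]); print(n,{k:np.round(v,4).tolist() for k,v in p.items() if k!="image"})
E
```

```text
pics
{'time_s': 0.0, 'q': [-83.097, 21.841, 74.385, 0.001, 83.858, -12.337], 'qvel': [-0.047, -0.043, -0.05, 0.015, 0.132, -0.027], 'joint_efforts': [-0.001, -44.846, -23.128, -0.0, 0.005, -0.0], 'position': [0.181, -0.519, 0.231], 'tool_rot': [[0.33, -0.0, 0.944], [-0.944, 0.001, 0.33], [-0.001, -1.0, 0.0]], 'ft_force': [-0.59, 0.328, 0.776], 'wrist_torque': [0.006, -0.026, -0.02], 'grip_width': 0.085}
scene {'vfov': 45.2624, 'cx': 279.2308, 'cy': 211.1334, 'rvec': [0.7162, -2.7069, 1.0073], 'tvec': [0.4801, 0.2714, 0.9242], 'shot': 1}
top {'vfov': 50.126, 'cx': 272.5667, 'cy': 213.2761, 'rvec': [2.1916, -2.1494, 0.1209], 'tvec': [-0.0166, 0.5854, 1.0813], 'shot': 2}
wrist {'vfov': 61.0574, 'cx': 282.1685, 'cy': 199.1834, 'tool_from_camera': [[1.0, 0.001, -0.0007, -0.0006], [0.0009, -0.2597, 0.9657, -0.1427], [0.0008, -0.9657, -0.2597, 0.0662], [0.0, 0.0, 0.0, 1.0]], 'shot': 3}
```

View pics/a_scene.png

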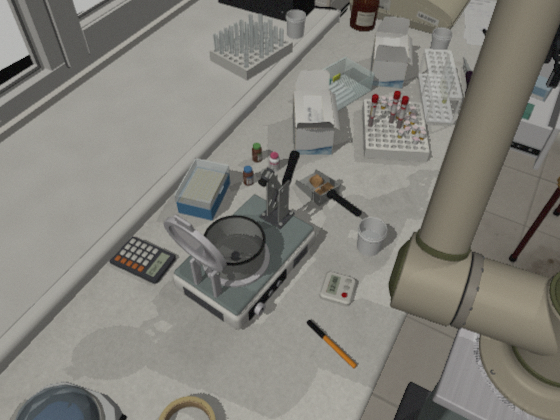

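View pics/a_top.png

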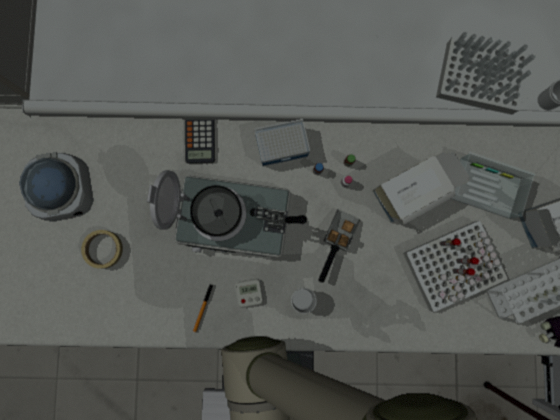

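View pics/a_wrist.png

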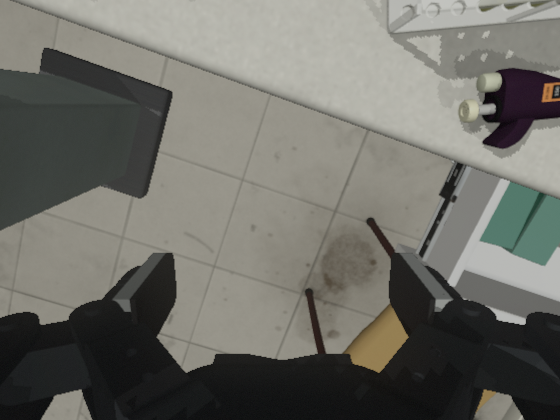

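The scene shows the mill in the middle (bowl at about (235,243) in scene, (218,210) in top). Its lid stands open and the clamp handle is up. The scoop with the lumps lies right of the clamp (top (335,240)), its handle pointing at the robot and the cup beside it. Next I'll measure.

```bash
cat > h.py <<'E'
from rig import env
import cv2,numpy as np
from scipy.spatial.transform import Rotation as R
from scipy.optimize import least_squares
def K(p):
    h=p["image"].shape[0]; f=h/2/np.tan(np.radians(p["vfov"])/2)
    return np.array([[f,0,p["cx"]],[0,f,p["cy"]],[0,0,1]])
def ext(p,s=None):
    if "rvec" in p:
        return cv2.Rodrigues(np.array(p["rvec"],float))[0],np.array(p["tvec"],float)
    T=np.array(p["tool_from_camera"]); W=np.eye(4); W[:3,:3]=s["tool_rot"]; W[:3,3]=s["position"]
    C=np.linalg.inv(W@T); return C[:3,:3],C[:3,3]
def proj(X,p,s=None):
    r,t=ext(p,s); c=(np.atleast_2d(X)@r.T+t)@K(p).T; return c[:,:2]/c[:,2:]
def ray(px,p,s=None):
    r,t=ext(p,s); d=r.T@np.linalg.inv(K(p))@np.array([px[0],px[1],1.]); return -r.T@t,d/np.linalg.norm(d)
def onz(px,z,p,s=None):
    o,d=ray(px,p,s); return o+d*(z-o[2])/d[2]
def tri(rs):
    A=0;b=0
    for o,d in rs:
        M=np.eye(3)-np.outer(d,d); A=A+M; b=b+M@o
    X=np.linalg.solve(A,b); return X,[np.linalg.norm((np.eye(3)-np.outer(d,d))@(X-o)) for o,d in rs]
E
python3 - <<'E'
from h import *
a=env.get_image("scene"); b=env.get_image("top")
np.save('pics/ab.npy',np.array([a,b],dtype=object),allow_pickle=True)
M={}
for n in ["mill","bowl_mouth","mill_lid","lid_rim","clamp_handle","clamp_grip","scoop_grip","scoop_nose","lump_0_center","lump_2_center","cup_a","lab_timer"]:
    for nm,p in(("scene",a),("top",b)):
        try:
            r=env.outline_of(n,p)
        except Exception as e: print(n,nm,e); continue
        M[n,nm]=r
        for q in r[:4]:
            ys,xs=np.where(q["mask"]); print(n,nm,round(q["conf"],2),np.round(q["pixel"],1).tolist(),len(xs),[xs.min(),xs.max(),ys.min(),ys.max()] if len(xs) else None)
import pickle; pickle.dump((a,b,M),open('m.pkl','wb'))
for nm,p in(("scene",a),("top",b)):
    im=p["image"][:,:,::-1].copy()
    for (n,k),r in M.items():
        if k==nm and n in("mill_lid","clamp_handle","scoop_grip"):
            for q in r[:1]: im[q["mask"]]=im[q["mask"]]//2+np.array([0,0,127],np.uint8)
    cv2.imwrite(f"pics/b_{nm}.png",im)
for nm,(x0,y0) in (("scene",(150,130)),("top",(140,160))):
    im=(a if nm=="scene" else b)["image"][:,:,::-1][y0:y0+195,x0:x0+260]
    cv2.imwrite(f"pics/c_{nm}.png",cv2.resize(im,None,fx=3,fy=3,interpolation=cv2.INTER_CUBIC))
E
```

```text
mill scene 0.92 [250.3, 244.6] 12733 [np.int64(165), np.int64(315), np.int64(152), np.int64(329)]
mill scene 0.4 [171.7, 288.0] 364 [np.int64(269), np.int64(299), np.int64(151), np.int64(207)]
mill top 0.58 [307.5, 202.8] 239 [np.int64(193), np.int64(213), np.int64(284), np.int64(331)]
mill top 0.55 [213.1, 221.6] 9229 [np.int64(147), np.int64(305), np.int64(170), np.int64(257)]
bowl_mouth scene 0.72 [171.0, 291.0] 287 [np.int64(271), np.int64(298), np.int64(152), np.int64(206)]
bowl_mouth scene 0.2 [260.8, 143.8] 1774 [np.int64(111), np.int64(175), np.int64(238), np.int64(283)]
bowl_mouth top 0.77 [216.2, 224.4] 9524 [np.int64(147), np.int64(307), np.int64(170), np.int64(257)]
bowl_mouth top 0.37 [197.4, 165.5] 1531 [np.int64(147), np.int64(182), np.int64(170), np.int64(229)]
mill_lid scene 0.69 [242.8, 193.7] 1646 [np.int64(164), np.int64(226), np.int64(215), np.int64(272)]
mill_lid scene 0.26 [250.1, 244.6] 12984 [np.int64(164), np.int64(315), np.int64(151), np.int64(328)]
mill_lid top 0.74 [201.7, 169.0] 1578 [np.int64(147), np.int64(183), np.int64(170), np.int64(229)]
lid_rim sc
[... 1913 characters left out ...]

lump_0_center top 0.7 [219.9, 291.3] 190 [np.int64(276), np.int64(306), np.int64(216), np.int64(223)]
lump_0_center top 0.63 [237.6, 342.3] 107 [np.int64(338), np.int64(348), np.int64(234), np.int64(246)]
cup_a scene 0.95 [234.7, 370.6] 897 [np.int64(358), np.int64(386), np.int64(217), np.int64(255)]
cup_a top 0.93 [301.0, 305.1] 512 [np.int64(291), np.int64(316), np.int64(288), np.int64(313)]
lab_timer scene 0.65 [288.0, 339.1] 961 [np.int64(320), np.int64(356), np.int64(272), np.int64(306)]
lab_timer scene 0.52 [250.1, 246.8] 12742 [np.int64(165), np.int64(314), np.int64(151), np.int64(329)]
lab_timer top 0.93 [294.3, 249.2] 663 [np.int64(235), np.int64(262), np.int64(279), np.int64(307)]
```

View pics/c_scene.png

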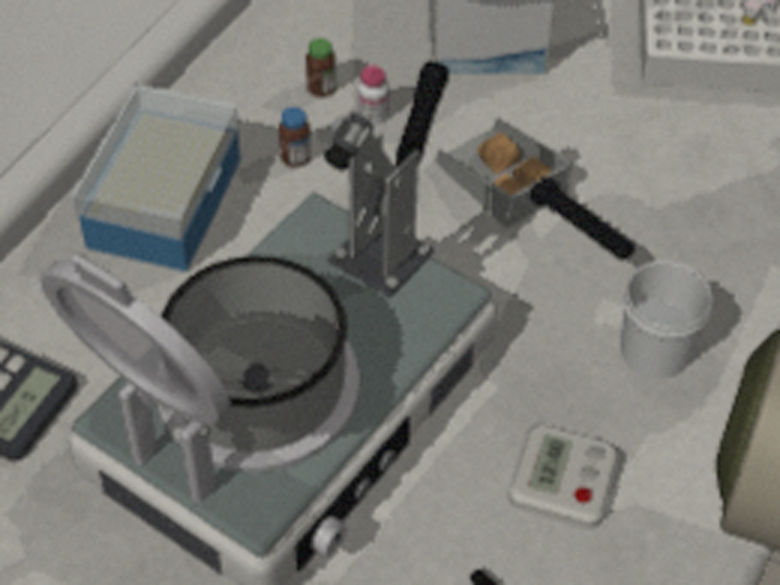

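View pics/c_top.png

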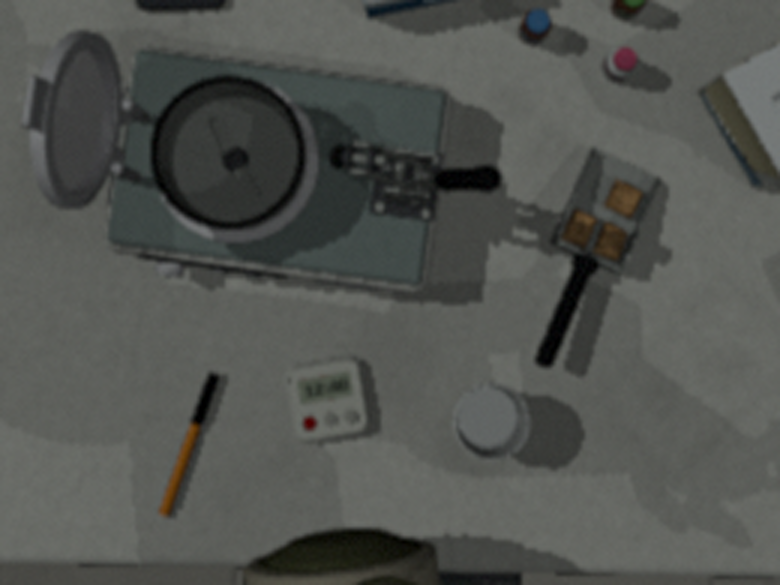

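Run:
```python
from h import *
import pickle
a,b,M=pickle.load(open('m.pkl','rb'))
ct=lambda x,y:np.array([140+x/3,160+y/3]); cs=lambda x,y:np.array([150+x/3,130+y/3])
# mill fit
P=[([.085,.100,.068],b,ct(137,50)),([.085,-.165,.068],b,ct(443,92)),([-.085,-.165,.068],b,ct(425,282)),([-.085,.1,.068],b,ct(110,243)),
([.085,-.165,.068],a,cs(316,195)),([-.085,-.165,.068],a,cs(495,296)),([-.085,.1,.068],a,cs(265,553)),([.085,.1,.068],a,cs(78,425)),
([0,0,.130],b,ct(230,152)),([0,0,.130],a,cs(254,330))]
def W(q,l):
    c,s=np.cos(q[2]),np.sin(q[2]); return np.array([q[0]+c*l[0]-s*l[1],q[1]+s*l[0]+c*l[1],l[2]])
f=lambda q:np.concatenate([proj(W(q,l),p)[0]-u for l,p,u in P])
r=least_squares(f,[.5,0,0],loss='soft_l1'); print('mill',np.round(r.x,4),np.degrees(r.x[2])); print(np.round(f(r.x).reshape(-1,2),1).tolist())
mill=r.x
# rim check via z=0.130
print('rim top',onz(ct(230,152),.13,b),'scene',onz(cs(254,330),.13,a))
# scoop: frame origin grip xy at z=.033
c8,s8=np.cos(np.radians(8)),np.sin(np.radians(8))
P2=[([.135,.031,.015],b,ct(597,148)),([.135,-.031,.015],b,ct(664,183)),([-.05*c8,0,.033+.05*s8],b,ct(544,362)),([.05*c8,0,.033-.05*s8],b,ct(589,262)),
([-.05*c8,0,.033+.05*s8],a,cs(630,248)),([.05*c8,0,.033-.05*s8],a,cs(538,188)),([.135,.031,.015],a,cs(440,154)),([.135,-.031,.015],a,cs(497,121))]
f2=lambda q:np.concatenate([proj(W(q,l),p)[0]-u for l,p,u in P2])
r=least_squares(f2,[.45,-.2,0],loss='soft_l1'); print('scoop',np.round(r.x,4),np.degrees(r.x[2])); print(np.round(f2(r.x).reshape(-1,2),1).tolist())
for n in("cup_a","lab_timer"):
    for nm,p in(("scene",a),("top",b)):
        q=M[n,nm][0 if not(n=="lab_timer" and nm=="scene") else 0]["pixel"]; print(n,nm,np.round(onz(q[::-1],.033 if n=="cup_a" else .018,p),3))
# clamp handle end tri
print('grip end',tri([ray(cs(436,72),a),ray(ct(490,178),b)]))
print('arm tip',tri([ray(cs(345,150),a),ray(ct(338,157),b)]))
print('lid tongue tip',tri([ray(cs(80,265),a),ray(ct(30,105),b)]))
for t in [30,90,-45]: pass
m=mill
for h in(.9,): 
  A=.2+h; print('pred handle end',W(m,[0,-.144-.118*np.cos(A),.1+.118*np.sin(A)]))
for th in (1.62,1.75,1.85): print('pred tongue',th,W(m,[0,.078-.158*np.cos(th),.136+.158*np.sin(th)]))
```

```text
mill [ 0.5762  0.1246 -0.1198] -6.86651088442959
[[-3.1, -2.6], [3.8, -1.5], [0.1, 5.5], [-5.5, 3.0], [-0.5, -5.9], [5.0, -3.4], [-0.1, 3.7], [-6.9, -1.4], [-1.5, 1.0], [0.6, -1.7]]
rim top [0.57859056 0.12135732 0.13      ] scene [0.57493591 0.128555   0.13      ]
scoop [ 0.4642 -0.1441 -0.415 ] -23.780488523150524
[[-0.8, 0.1], [-0.6, -1.2], [-0.9, 1.7], [-0.1, -1.9], [0.4, 0.8], [0.8, -1.8], [-0.3, -2.9], [0.9, -2.7]]
cup_a scene [ 0.378 -0.086  0.033]
cup_a top [ 0.373 -0.088  0.033]
lab_timer scene [0.383 0.057 0.018]
lab_timer top [0.386 0.048 0.018]
grip end (array([ 0.55663276, -0.06944437,  0.19512367]), [np.float64(0.00016629119281513885), np.float64(0.00016629119281503846)])
arm tip (array([0.56576104, 0.03610613, 0.21172302]), [np.float64(0.0021386336213177763), np.float64(0.0021386336213177807)])
lid tongue tip (array([0.59389018, 0.2332047 , 0.28843422]), [np.float64(0.005729990014976612), np.float64(0.005729990014976769)])
pred handle end [ 0.55260501 -0.07148098  0.20516247]
pred tongue 1.62 [0.58647483 0.20978244 0.29380878]
pred tongue 1.75 [0.58891281 0.23002801 0.29146978]
pred tongue 1.85 [0.59075163 0.24529807 0.28788148]
```

```bash
cat >> h.py <<'E'
def rz(d): return R.from_euler('z',d,degrees=True).as_matrix()
def scoop_axes(yaw,pitch=0):
    """yaw deg; pitch = nose-down deg; cols x_s,y_s,z_s"""
    return R.from_euler('ZY',[yaw,pitch],degrees=True).as_matrix()
def tool_from_scoop(S,phi):
    xs,ys,zs=S.T; c,s=np.cos(np.radians(phi)),np.sin(np.radians(phi))
    return np.column_stack([-ys,s*xs-c*zs,c*xs+s*zs])
def plan(p0,R0,ways,jaw,show=True):
    """ways: list of (p,R,n). prints rounded rows; returns final predicted pose"""
    p=np.array(p0,float);Rm=np.array(R0,float);rows=[]
    for pt,Rt,n in ways:
        pt=np.array(pt,float); ps=p.copy(); Rs=Rm.copy(); rv=R.from_matrix(Rs.T@Rt).as_rotvec()
        for i in range(1,n+1):
            pw=ps+(pt-ps)*i/n; Rw=Rs@R.from_rotvec(rv*i/n).as_matrix()
            d=np.round(Rm.T@(pw-p),3); a=np.round(np.degrees(R.from_matrix(Rm.T@Rw).as_rotvec())*2)/2
            if max(abs(d))>.0625 or np.linalg.norm(a)>10.7: print("!! too big",d,a)
            rows.append([d.tolist(),a.tolist(),jaw]); p=p+Rm@d; Rm=Rm@R.from_rotvec(np.radians(a)).as_matrix()
    for i in range(0,len(rows),8): print(str(rows[i:i+8]).replace('-0.0,','0,').replace('-0.0]','0]').replace('0.0,','0,').replace('0.0]','0]').replace(' ',''))
    print('end',np.round(p,4)); return p,Rm
def st():
    s=env.observe(); print('t',round(s["time_s"],2),'q',np.round(s["q"],1).tolist(),'p',np.round(s["position"],4).tolist(),'F',np.round(s["ft_force"],1).tolist(),'w',round(s["grip_width"],4)); return s
E
python3 - <<'E'
from h import *
s=st()
S=scoop_axes(-23.8); T=tool_from_scoop(S,20)
g=np.array([.4642,-.1441,.033]); tcp=g+.019*T[:,1]
print(tcp)
plan(s["position"],s["tool_rot"],[(tcp-T[:,1]*.14+[0,0,.02],T,11)],.06)
E
```

```text
t 1.45 q [-83.1, 21.8, 74.3, 0.0, 83.9, -12.3] p [0.1812, -0.5192, 0.2313] F [-1.3, -0.6, -0.7] w 0.0853
[ 0.47014576 -0.14672239  0.01514584]
[[[-0.026,0.006,0.033],[1.5,4.0,-0.5],0.06],[[-0.029,0.006,0.03],[2.0,3.5,-1.0],0.06],[[-0.03,0.007,0.029],[1.5,4.0,-0.5],0.06],[[-0.033,0.008,0.026],[2.0,4.0,-0.5],0.06],[[-0.034,0.008,0.024],[1.5,4.0,-1.0],0.06],[[-0.036,0.008,0.021],[2.0,3.5,-0.5],0.06],[[-0.037,0.008,0.019],[1.5,4.0,-1.0],0.06],[[-0.039,0.008,0.015],[2.0,4.0,-0.5],0.06]]
[[[-0.04,0.009,0.013],[1.5,4.0,-0.5],0.06],[[-0.04,0.008,0.009],[2.0,3.5,-1.0],0.06],[[-0.041,0.008,0.007],[1.5,4.0,-0.5],0.06]]
end [ 0.4263 -0.1277  0.1663]
```

>>> carry_out --plan '[[[-0.026,0.006,0.033],[1.5,4.0,-0.5],0.06],[[-0.029,0.006,0.03],[2.0,3.5,-1.0],0.06],[[-0.03,0.007,0.029],[1.5,4.0,-0.5],0.06],[[-0.033,0.008,0.026],[2.0,4.0,-0.5],0.06],[[-0.034,0.008,0.024],[1.5,4.0,-1.0],0.06],[[-0.036,0.008,0.021],[2.0,3.5,-0.5],0.06],[[-0.037,0.008,0.019],[1.5,4.0,-1.0],0.06],[[-0.039,0.008,0.015],[2.0,4.0,-0.5],0.06]]' --force 100

```text
time_s: 2.45
position: [0.36, -0.2332, 0.1847]
tool_rot: [[-0.213, 0.246, 0.946], [-0.977, -0.08, -0.199], [0.027, -0.966, 0.257]]
ft_force: [0.8, -0.4, 0.9]
grip_width: 0.0597
```

>>> carry_out --plan '[[[-0.04,0.009,0.013],[1.5,4.0,-0.5],0.06],[[-0.04,0.008,0.009],[2.0,3.5,-1.0],0.06],[[-0.041,0.008,0.007],[1.5,4.0,-0.5],0.06],[[0,0,0],[0,0,0],0.06],[[0,0,0],[0,0,0],0.06]]'

```text
time_s: 3.08
position: [0.4263, -0.128, 0.1665]
tool_rot: [[-0.401, 0.313, 0.861], [-0.916, -0.138, -0.377], [0.001, -0.94, 0.342]]
ft_force: [0.2, 0.3, -0.5]
grip_width: 0.06
```

Run:
```python
from h import *
s=st(); w=env.get_image("wrist"); a=env.get_image("scene"); b=env.get_image("top")
import pickle; pickle.dump((s,w,a,b),open('w1.pkl','wb'))
im=w["image"][:,:,::-1].copy()
S=scoop_axes(-23.8); g=np.array([.4642,-.1441,.033])
for l in ([.135,.031,-.033],[.135,-.031,-.033],[.045,.031,-.033],[.045,-.031,-.033],[0,0,.006],[-.05,0,.013]):
    u=proj(g+S@np.array(l),w,s)[0]; cv2.circle(im,tuple(int(v) for v in u),3,(0,0,255),1)
cv2.imwrite("pics/d_wrist.png",im)
for n in("scoop_nose","lump_0_center"):
    for q in env.outline_of(n,w)[:4]: print(n,round(q["conf"],2),q["pixel"],q["mask"].sum())
```

```text
t 3.08 q [-34.1, 8.0, 109.5, 5.2, 42.9, 76.3] p [0.4263, -0.128, 0.1665] F [0.2, 0.3, -0.5] w 0.06
scoop_nose 0.68 [121.9, 277.7] 6263
scoop_nose 0.34 [76.3, 19.6] 3791
lump_0_center 0.61 [120.9, 294.2] 746
```

View pics/d_wrist.png

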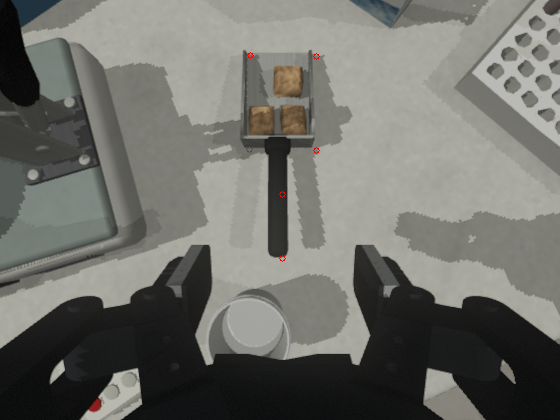

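The wrist view shows the scoop handle from (278,150) to (278,256), with the three lumps in the trough. My estimate is about 4 px too far right, so I shift it 3.5 mm to the left and descend.

Run:
```python
from h import *
s=st()
S=scoop_axes(-23.7); T=tool_from_scoop(S,20)
g=np.array([.4656,-.1409,.033]); tcp=g+.019*T[:,1]
print(tcp)
plan(s["position"],s["tool_rot"],[(tcp-T[:,1]*.03,T,4),(tcp,T,2)],.06)
```

```text
t 3.33 q [-34.2, 8.0, 109.6, 5.2, 42.9, 76.4] p [0.4261, -0.1286, 0.1664] F [0.1, 0.2, 0.3] w 0.0601
[ 0.47155033 -0.14351201  0.01514584]
[[[-0.001,0.032,-0.002],[0,0,0],0.06],[[-0.001,0.032,-0.001],[0,0,0],0.06],[[-0.002,0.032,-0.002],[0,0,0],0.06],[[-0.001,0.032,-0.002],[0,0,0],0.06],[[0,0.015,0],[0,0,0],0.06],[[0,0.015,0],[0,0,0],0.06]]
end [ 0.4714 -0.1432  0.0155]
```

>>> carry_out --plan '[[[-0.001,0.032,-0.002],[0,0,0],0.06],[[-0.001,0.032,-0.001],[0,0,0],0.06],[[-0.002,0.032,-0.002],[0,0,0],0.06],[[-0.001,0.032,-0.002],[0,0,0],0.06],[[0,0.015,0],[0,0,0],0.06],[[0,0.015,0],[0,0,0],0.06],[[0,0,0],[0,0,0],0.06]]'

```text
time_s: 4.2
position: [0.4717, -0.1424, 0.0151]
tool_rot: [[-0.402, 0.312, 0.861], [-0.916, -0.137, -0.378], [0.0, -0.94, 0.341]]
ft_force: [0.1, 0.5, -0.3]
grip_width: 0.0603
```

Run:
```python
from h import *
s=st(); w=env.get_image("wrist")
cv2.imwrite("pics/e_wrist.png",w["image"][:,:,::-1])
```

```text
t 4.2 q [-32.1, 29.0, 114.2, 9.6, 17.3, 72.9] p [0.4717, -0.1424, 0.0151] F [0.1, 0.5, -0.3] w 0.0603
```

View pics/e_wrist.png

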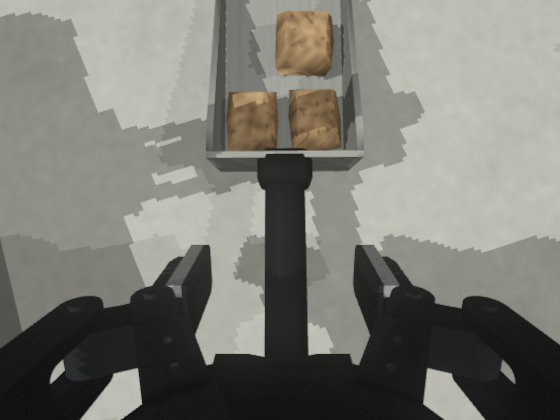

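The handle, at column about 285, lies centred between the pads (210 and 355), so I close.

>>> carry_out --plan '[[[0,0,0],[0,0,0],0.03],[[0,0,0],[0,0,0],0.02],[[0,0,0],[0,0,0],0.0],[[0,0,0],[0,0,0],0.0],[[0,0,0],[0,0,0],0.0]]' --force 100

```text
time_s: 4.88
position: [0.4717, -0.1422, 0.0158]
tool_rot: [[-0.402, 0.313, 0.86], [-0.916, -0.138, -0.377], [0.001, -0.94, 0.342]]
ft_force: [-3.8, 1.2, 5.7]
grip_width: 0.014
```

>>> carry_out --plan '[[[0,-0.008,0.003],[0,0,0],0.0],[[0,-0.014,0.005],[0,0,0],0.0],[[0,-0.019,0.007],[0,0,0],0.0],[[0,0,0],[0,0,0],0.0]]'

```text
time_s: 5.38
position: [0.4721, -0.1424, 0.0602]
tool_rot: [[-0.402, 0.314, 0.86], [-0.916, -0.139, -0.377], [0.001, -0.939, 0.344]]
ft_force: [0.6, 0.1, -2.0]
grip_width: 0.0141
```

Run:
```python
from h import *
s=st(); w=env.get_image("wrist"); a=env.get_image("scene")
cv2.imwrite("pics/f_wrist.png",np.hstack([w["image"][:,100:460,::-1],a["image"][:,200:,::-1]]))
```

```text
t 5.38 q [-32.1, 23.4, 111.7, 6.7, 25.2, 76.0] p [0.4721, -0.1424, 0.0602] F [0.6, 0.1, -2.0] w 0.0141
```

View pics/f_wrist.png

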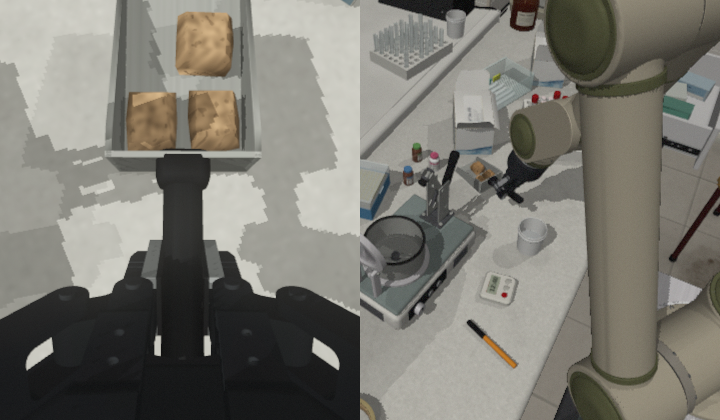

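```bash
cat >> h.py <<'E'
def tcp_for(grip,yaw,pitch,phi=20):
    S=scoop_axes(yaw,pitch); T=tool_from_scoop(S,phi); return np.array(grip)+.019*T[:,1],T
def grip_for_nose(nose,yaw,pitch):
    S=scoop_axes(yaw,pitch); return np.array(nose)-S@np.array([.135,0,-.033])
E
python3 - <<'E'
from h import *
s=st()
ways=[]
for g,yaw,pit,n in [([.455,-.135,.31],-23.7,0,8),([.40,.10,.34],0,0,10)]:
    p,T=tcp_for(g,yaw,pit); ways.append((p,T,n))
c=np.array([.5775,.124])
for nose,pit,n in [([.5775-.03,.124,.20],30,6),([.5775-.02,.124,.135],40,3)]:
    g=grip_for_nose(nose,0,pit); p,T=tcp_for(g,0,pit); ways.append((p,T,n)); print(np.round(g,3),np.round(p,3))
plan(s["position"],s["tool_rot"],ways,0.0)
E
```

```text
t 5.47 q [-32.1, 23.5, 111.8, 6.7, 25.1, 76.0] p [0.4714, -0.1421, 0.0587] F [-0.3, -0.2, -1.8] w 0.0141
[0.447 0.124 0.296] [0.444 0.124 0.277]
[0.475 0.124 0.247] [0.469 0.124 0.229]
[[[0,-0.028,0.009],[0,0,0],0],[[0,-0.028,0.008],[0,0,0],0],[[0,-0.028,0.009],[0,0,0],0],[[0,-0.028,0.008],[0,0,0],0],[[0,-0.028,0.009],[0,0,0],0],[[0,-0.027,0.009],[0,0,0],0],[[0,-0.028,0.008],[0,0,0],0],[[0,-0.028,0.009],[0,0,0],0]]
[[[-0.02,-0.008,-0.013],[0,-2.0,1.0],0],[[-0.02,-0.007,-0.012],[0,-2.5,0.5],0],[[-0.02,-0.008,-0.011],[0,-2.0,1.0],0],[[-0.021,-0.007,-0.01],[0,-2.5,0.5],0],[[-0.022,-0.006,-0.009],[0,-2.0,1.0],0],[[-0.022,-0.007,-0.009],[0,-2.5,1.0],0],[[-0.023,-0.006,-0.008],[0,-2.0,0.5],0],[[-0.023,-0.005,-0.007],[0,-2.5,1.0],0]]
[[[-0.023,-0.006,-0.005],[0,-2.0,1.0],0],[[-0.023,-0.005,-0.006],[0,-2.5,0.5],0],[[-0.004,0.009,0.003],[-5.0,0,0],0],[[-0.004,0.009,0.005],[-5.0,0,0],0],[[-0.004,0.008,0.005],[-5.0,0,0],0],[[-0.004,0.009,0.005],[-5.0,0,0],0],[[-0.004,0.007,0.007],[-5.0,0,0],0],[[-0.004,0.007,0.006],[-5.0,0,0],0]]
[[[0,0.014,0.011],[-3.5,0,0],0],[[0,0.014,0.012],[-3.0,0,0],0],[[0,0.013,0.013],[-3.5,0,0],0]]
end [0.4688 0.1236 0.229 ]
```

>>> carry_out --plan '[[[0,-0.015,0.005],[0,0,0],0],[[0,-0.025,0.008],[0,0,0],0],[[0,-0.03,0.009],[0,0,0],0],[[0,-0.034,0.01],[0,0,0],0],[[0,-0.034,0.01],[0,0,0],0],[[0,-0.034,0.01],[0,0,0],0],[[0,-0.03,0.009],[0,0,0],0],[[0,-0.02,0.007],[0,0,0],0]]'

```text
time_s: 6.48
position: [0.4607, -0.1373, 0.2912]
tool_rot: [[-0.402, 0.312, 0.861], [-0.916, -0.137, -0.378], [0.0, -0.94, 0.341]]
ft_force: [-0.6, -0.2, -1.8]
grip_width: 0.0141
```

>>> carry_out --plan '[[[-0.01,-0.004,-0.007],[0,-1.0,0.5],0],[[-0.02,-0.007,-0.012],[0,-2.5,0.5],0],[[-0.025,-0.009,-0.013],[0,-2.5,1.0],0],[[-0.027,-0.008,-0.013],[0,-3.0,1.0],0],[[-0.028,-0.008,-0.012],[0,-3.0,1.0],0],[[-0.028,-0.008,-0.012],[0,-3.0,1.0],0],[[-0.028,-0.007,-0.01],[0,-3.0,1.0],0],[[-0.025,-0.005,-0.007],[0,-2.5,1.0],0]]'

```text
time_s: 7.48
position: [0.4103, 0.0751, 0.3114]
tool_rot: [[-0.033, 0.336, 0.941], [-0.999, -0.017, -0.028], [0.007, -0.942, 0.336]]
ft_force: [-0.5, -0.0, -2.2]
grip_width: 0.0145
```

Run:
```python
from h import *
s=st(); w=env.get_image("wrist"); a=env.get_image("scene")
cv2.imwrite("pics/g.png",np.hstack([w["image"][:,100:460,::-1],a["image"][:,100:460,::-1]]))
ways=[]
for g,yaw,pit,n in [([.40,.11,.34],0,0,3)]:
    p,T=tcp_for(g,yaw,pit); ways.append((p,T,n))
for nose,pit,n in [([.5775-.03,.124,.20],30,5),([.5775-.02,.124,.137],40,4)]:
    g=grip_for_nose(nose,0,pit); p,T=tcp_for(g,0,pit); ways.append((p,T,n)); print(np.round(g,3),np.round(p,3))
plan(s["position"],s["tool_rot"],ways,0.0)
```

```text
t 7.47 q [-6.8, -3.8, 95.3, 1.4, 68.9, 84.7] p [0.4103, 0.0751, 0.3114] F [-0.5, -0.0, -2.2] w 0.0145
[0.447 0.124 0.296] [0.444 0.124 0.277]
[0.475 0.124 0.249] [0.469 0.124 0.231]
[[[-0.012,-0.004,0],[0,-0.5,0.5],0],[[-0.011,-0.004,-0.001],[0,-0.5,0],0],[[-0.012,-0.004,0],[0.5,-0.5,0.5],0],[[-0.003,0.011,0.004],[-6.0,0,0],0],[[-0.003,0.011,0.005],[-6.0,0,0],0],[[-0.002,0.009,0.006],[-6.0,0,0],0],[[-0.003,0.01,0.007],[-6.0,0,0],0],[[-0.003,0.008,0.009],[-6.0,0,0],0]]
[[[0,0.01,0.008],[-2.5,0,0],0],[[0,0.01,0.009],[-2.5,0,0],0],[[0,0.01,0.008],[-2.5,0,0],0],[[0,0.009,0.01],[-2.5,0,0],0]]
end [0.4691 0.1241 0.2312]
```

View pics/g.png

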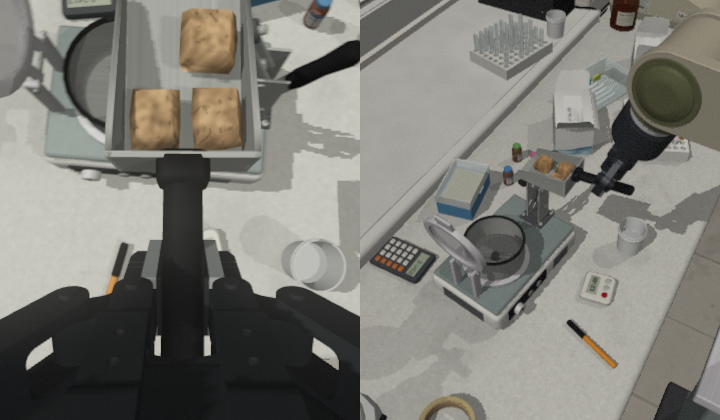

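>>> carry_out --plan '[[[-0.012,-0.004,0],[0,-0.5,0.5],0],[[-0.011,-0.004,-0.001],[0,-0.5,0],0],[[-0.012,-0.004,0],[0.5,-0.5,0.5],0],[[-0.003,0.011,0.004],[-6.0,0,0],0],[[-0.003,0.011,0.005],[-6.0,0,0],0],[[-0.002,0.009,0.006],[-6.0,0,0],0],[[-0.003,0.01,0.007],[-6.0,0,0],0],[[-0.003,0.008,0.009],[-6.0,0,0],0]]'

```text
time_s: 8.57
position: [0.4463, 0.123, 0.2793]
tool_rot: [[-0.005, -0.17, 0.985], [-1.0, 0.001, -0.005], [0.0, -0.985, -0.17]]
ft_force: [-0.2, -0.3, -2.1]
grip_width: 0.0137
```

Run:
```python
from h import *
s=st(); w=env.get_image("wrist"); a=env.get_image("scene"); b=env.get_image("top")
cv2.imwrite("pics/i.png",np.hstack([w["image"][:,100:460,::-1],cv2.resize(b["image"][160:265,150:240,::-1],(360,420))]))
cv2.imwrite("pics/i2.png",cv2.resize(a["image"][130:330,150:350,::-1],(600,600)))
```

```text
t 8.57 q [0.6, 15.6, 76.3, 0.1, 97.9, 90.9] p [0.4463, 0.123, 0.2793] F [-0.2, -0.3, -2.1] w 0.0137
```

View pics/i.png

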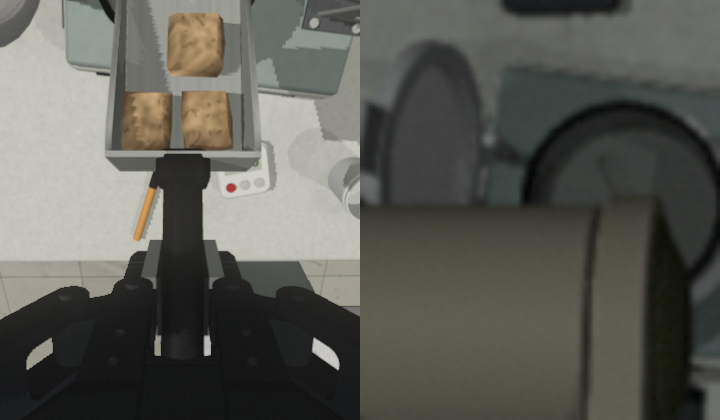

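View pics/i2.png

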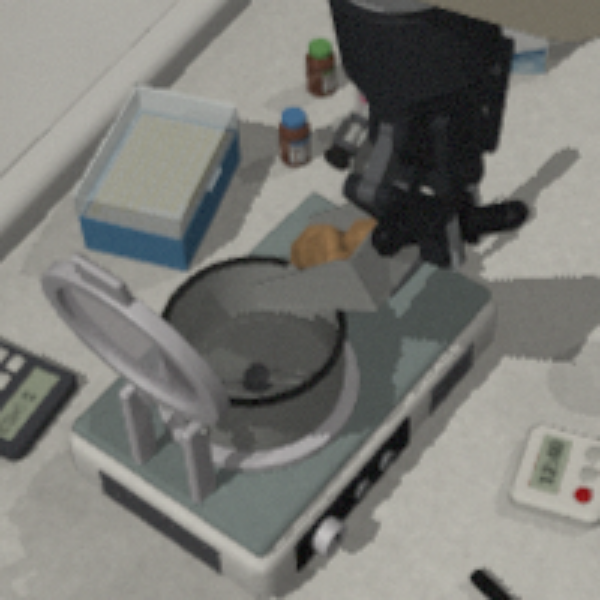

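Run:
```python
from h import *
s=st(); a=env.get_image("scene")
im=cv2.resize(a["image"][130:330,150:350,::-1],(600,600))
T=np.array(s["tool_rot"]); 
S0=scoop_axes(-23.7);T0=tool_from_scoop(S0,20); S=T@T0.T@S0
g=np.array(s["position"])-.019*T[:,1]
for l in([.135,.031,-.033],[.135,-.031,-.033],[.045,.031,-.033],[.045,-.031,-.033],[.045,.031,.001],[.045,-.031,.001],[-.05,0,.007]):
    X=g+S@np.array(l); u=(proj(X,a)[0]-[150,130])*3; print(np.round(X,3),np.round(u)); cv2.circle(im,tuple(int(v) for v in u),4,(0,0,255),1)
th=np.linspace(0,2*np.pi,40)
for r in(.053,):
  for t in th:
    u=(proj(np.array([.5765+r*np.cos(t),.1242+r*np.sin(t),.13]),a)[0]-[150,130])*3; cv2.circle(im,tuple(int(v) for v in u),2,(0,255,0),-1)
cv2.imwrite("pics/j.png",im)
p,_=[0,0]
ways=[]
for dx,nz,pit,n in [(-.02,.137,40,4),(-.02,.128,62,4)]:
    gg=grip_for_nose([.577+dx,.124,nz],0,pit); q,TT=tcp_for(gg,0,pit); ways.append((q,TT,n))
plan(s["position"],s["tool_rot"],ways,0)
```

```text
t 8.72 q [0.6, 15.6, 76.4, 0.1, 97.7, 90.9] p [0.4465, 0.1227, 0.2785] F [-0.6, -0.2, -2.1] w 0.0139
[0.551 0.153 0.202] [259. 300.]
[0.551 0.091 0.202] [316. 229.]
[0.473 0.154 0.246] [380. 306.]
[0.472 0.092 0.246] [436. 229.]
[0.489 0.154 0.276] [352. 257.]
[0.489 0.092 0.276] [410. 181.]
[0.41  0.123 0.328] [525. 209.]
[[[0,0.011,0.007],[-2.5,0,0],0],[[-0.001,0.01,0.008],[-2.5,0,0],0],[[0,0.01,0.008],[-2.5,0,0],0],[[0,0.01,0.009],[-3.0,-0.5,0],0],[[0,-0.008,0.008],[-5.5,0,0],0],[[0,-0.008,0.008],[-5.5,0,0],0],[[0,-0.009,0.007],[-5.5,0,0],0],[[0,-0.01,0.005],[-5.5,0,0],0]]
end [0.5097 0.1237 0.2487]
```

View pics/j.png

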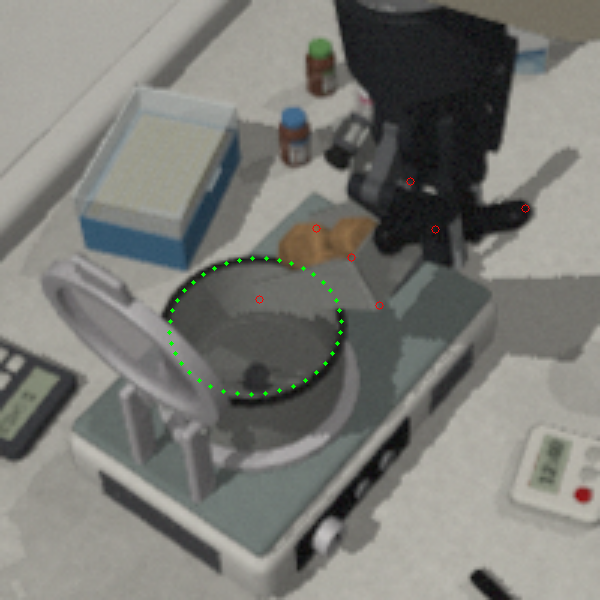

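>>> carry_out --plan '[[[0,0.011,0.007],[-2.5,0,0],0],[[-0.001,0.01,0.008],[-2.5,0,0],0],[[0,0.01,0.008],[-2.5,0,0],0],[[0,0.01,0.009],[-3.0,-0.5,0],0],[[0,-0.008,0.008],[-5.5,0,0],0],[[0,-0.008,0.008],[-5.5,0,0],0],[[0,-0.009,0.007],[-5.5,0,0],0],[[0,-0.01,0.005],[-5.5,0,0],0]]'

```text
time_s: 9.78
position: [0.5095, 0.1234, 0.2496]
tool_rot: [[0.003, -0.673, 0.74], [-1.0, -0.0, 0.004], [-0.003, -0.74, -0.673]]
ft_force: [0.5, -0.0, -1.3]
grip_width: 0.0143
```

Run:
```python
from h import *
s=st(); a=env.get_image("scene"); w=env.get_image("wrist")
im=cv2.resize(a["image"][130:330,150:350,::-1],(420,420))
cv2.imwrite("pics/k.png",np.hstack([im,w["image"][:,100:460,::-1]]))
```

```text
t 9.78 q [0.5, 38.6, 52.5, 0.4, 131.2, 90.4] p [0.5095, 0.1234, 0.2496] F [0.5, -0.0, -1.3] w 0.0143
```

View pics/k.png

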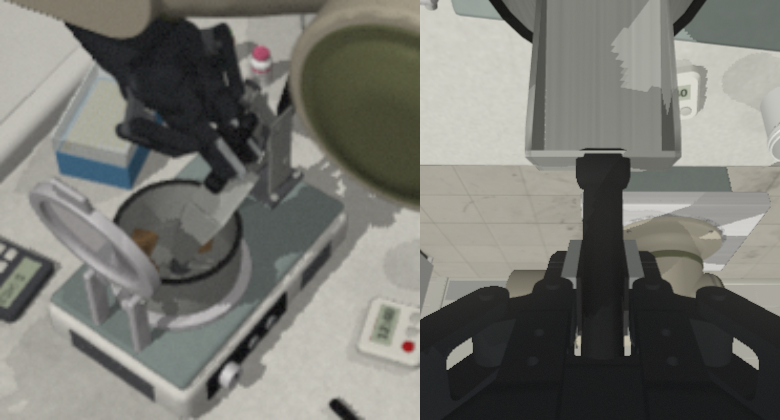

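The scoop is empty and brown lumps show inside the bowl. I lift out.

Run:
```python
from h import *
s=st()
p=np.array(s["position"]);T=np.array(s["tool_rot"])
ways=[(p+[-.015,0,.06],T,3)]
for g,yaw,pit,n in [([.42,.09,.34],0,0,7),([.43,-.06,.31],-23.7,0,6)]:
    q,TT=tcp_for(g,yaw,pit); ways.append((q,TT,n))
plan(p,T,ways,0)
```

```text
t 9.88 q [0.5, 38.7, 52.6, 0.4, 131.0, 90.4] p [0.5101, 0.1231, 0.2477] F [-0.3, -0.4, -2.6] w 0.0143
[[[0,-0.011,-0.017],[0,0,0],0],[[0,-0.012,-0.017],[0,0,0],0],[[0,-0.011,-0.017],[0,0,0],0],[[0.005,0.005,-0.009],[9.0,0,0],0],[[0.004,0.004,-0.009],[9.0,0,0],0],[[0.005,0.002,-0.01],[8.5,0,0],0],[[0.005,0,-0.01],[9.0,0,0],0],[[0.004,-0.001,-0.01],[9.0,0,0],0]]
[[[0.005,-0.002,-0.01],[9.0,0,0],0],[[0.005,-0.004,-0.009],[9.0,0,0],0],[[0.025,0.005,0],[0,3.5,-1.5],0],[[0.026,0.006,0.001],[0,4.0,-1.5],0],[[0.025,0.006,0.003],[0,3.5,-1.0],0],[[0.024,0.007,0.004],[0,4.0,-1.5],0],[[0.024,0.008,0.007],[0,3.5,-1.5],0],[[0.024,0.008,0.007],[0,4.0,-1.5],0]]
end [ 0.4355 -0.0629  0.292 ]
```

>>> carry_out --plan '[[[0,-0.011,-0.017],[0,0,0],0],[[0,-0.012,-0.017],[0,0,0],0],[[0,-0.011,-0.017],[0,0,0],0],[[0.005,0.005,-0.009],[9.0,0,0],0],[[0.004,0.004,-0.009],[9.0,0,0],0],[[0.005,0.002,-0.01],[8.5,0,0],0],[[0.005,0,-0.01],[9.0,0,0],0],[[0.004,-0.001,-0.01],[9.0,0,0],0]]'

```text
time_s: 10.88
position: [0.4434, 0.1001, 0.3224]
tool_rot: [[0.003, 0.051, 0.999], [-1.0, 0.003, 0.003], [-0.002, -0.999, 0.051]]
ft_force: [0.1, -0.1, -1.6]
grip_width: 0.0142
```

>>> carry_out --plan '[[[0.005,-0.002,-0.01],[9.0,0,0],0],[[0.005,-0.004,-0.009],[9.0,0,0],0],[[0.025,0.005,0],[0,3.5,-1.5],0],[[0.026,0.006,0.001],[0,4.0,-1.5],0],[[0.025,0.006,0.003],[0,3.5,-1.0],0],[[0.024,0.007,0.004],[0,4.0,-1.5],0],[[0.024,0.008,0.007],[0,3.5,-1.5],0],[[0.024,0.008,0.007],[0,4.0,-1.5],0]]'

```text
time_s: 11.88
position: [0.4331, -0.0628, 0.2952]
tool_rot: [[-0.407, 0.32, 0.856], [-0.914, -0.142, -0.381], [-0.0, -0.937, 0.351]]
ft_force: [0.1, 1.1, -1.5]
grip_width: 0.0144
```

Run:
```python
from h import *
s=st(); a=env.get_image("scene"); b=env.get_image("top"); w=env.get_image("wrist")
im=cv2.resize(a["image"][170:310,160:300,::-1],(400,400)); im2=cv2.resize(b["image"][160:265,135:240,::-1],(400,400))
cv2.imwrite("pics/l.png",np.hstack([im,im2])); cv2.imwrite("pics/l2.png",w["image"][:,:,::-1])
ways=[]
for z,n in ((.12,5),(.045,3),(.035,2)):
    q,TT=tcp_for([.4656,-.1409,z],-23.7,0); ways.append((q,TT,n))
plan(s["position"],s["tool_rot"],ways,0)
```

```text
t 11.88 q [-23.8, -1.1, 95.7, -0.1, 64.9, 90.2] p [0.4331, -0.0628, 0.2952] F [0.1, 1.1, -1.5] w 0.0144
[[[0.012,0.041,-0.001],[0,0,0],0],[[0.011,0.041,-0.001],[0,0,0],0],[[0.012,0.041,0],[-0.5,0,0],0],[[0.011,0.041,-0.001],[0,0,0],0],[[0.012,0.041,0],[0,-0.5,0],0],[[0,0.023,-0.009],[0,0,0],0],[[0,0.024,-0.008],[0,0,0],0],[[0,0.023,-0.009],[0,0,0],0]]
[[[0,0.005,-0.002],[0,0,0],0],[[0,0.004,-0.001],[0,0,0],0]]
end [ 0.4717 -0.1437  0.0177]
```

View pics/l.png

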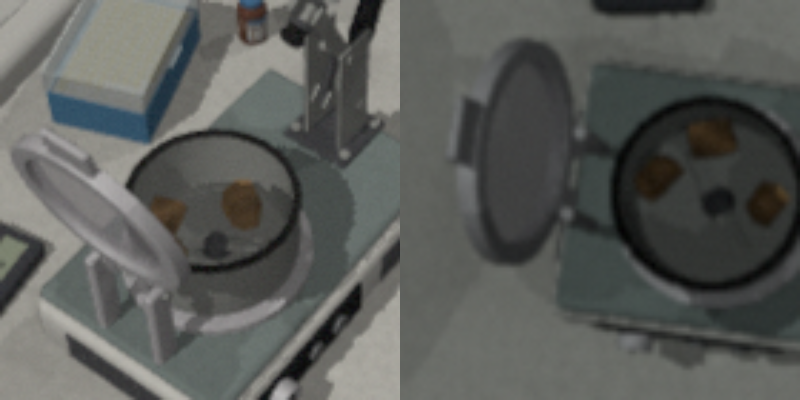

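View pics/l2.png

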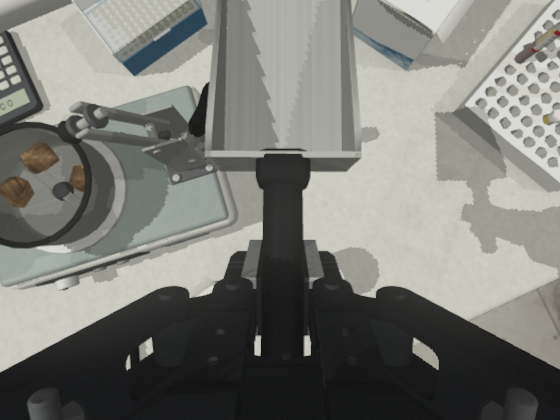

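All three lumps lie in the bowl (top crop (712,137), (658,178), (768,203)). I move sideways first, then down to lay the scoop.

Run:
```python
from h import *
s=st()
ways=[]
for z,n in ((.30,3),(.12,5),(.05,3),(.036,3)):
    q,TT=tcp_for([.4656,-.1409,z],-23.7,0); ways.append((q,TT,n))
plan(s["position"],s["tool_rot"],ways,0)
```

```text
t 12.03 q [-23.7, -1.0, 95.6, -0.0, 64.9, 90.2] p [0.4334, -0.0625, 0.2948] F [-0.0, -0.4, -1.1] w 0.014
[[[0.02,0.012,0.02],[0,0,0],0],[[0.019,0.012,0.019],[-0.5,0,0],0],[[0.02,0.011,0.02],[0,0,0],0],[[0,0.034,-0.012],[0,0,0],0],[[0,0.034,-0.012],[0,0,0],0],[[0,0.034,-0.013],[0,0,0],0],[[0,0.034,-0.012],[0,0,0],0],[[0,0.034,-0.012],[0,0,0],0]]
[[[0,0.022,-0.008],[0,0,0],0],[[0,0.022,-0.008],[0,0,0],0],[[0,0.021,-0.008],[0,0,0],0],[[0,0.004,-0.002],[0,0,0],0],[[0,0.005,-0.001],[0,0,0],0],[[0,0.004,-0.002],[0,0,0],0]]
end [ 0.4712 -0.1437  0.0185]
```

>>> carry_out --plan '[[[0.02,0.012,0.02],[0,0,0],0],[[0.019,0.012,0.019],[-0.5,0,0],0],[[0.02,0.011,0.02],[0,0,0],0],[[0,0.034,-0.012],[0,0,0],0],[[0,0.034,-0.012],[0,0,0],0],[[0,0.034,-0.013],[0,0,0],0],[[0,0.034,-0.012],[0,0,0],0],[[0,0.034,-0.012],[0,0,0],0]]'

```text
time_s: 13.02
position: [0.4726, -0.143, 0.101]
tool_rot: [[-0.403, 0.313, 0.86], [-0.915, -0.138, -0.378], [0.0, -0.94, 0.342]]
ft_force: [0.9, -1.1, -1.4]
grip_width: 0.0139
```

>>> carry_out --plan '[[[0,0.022,-0.008],[0,0,0],0],[[0,0.022,-0.008],[0,0,0],0],[[0,0.021,-0.008],[0,0,0],0],[[0,0.004,-0.002],[0,0,0],0],[[0,0.005,-0.001],[0,0,0],0],[[0,0.004,-0.002],[0,0,0],0],[[0,0,0],[0,0,0],0]]'

```text
time_s: 13.9
position: [0.4717, -0.1437, 0.0175]
tool_rot: [[-0.405, 0.31, 0.86], [-0.915, -0.137, -0.381], [-0.0, -0.941, 0.339]]
ft_force: [-0.0, -0.9, -1.9]
grip_width: 0.0142
```

Run:
```python
from h import *
s=st(); print(np.round(s["tool_rot"],3)); a=env.get_image("scene")
cv2.imwrite("pics/n.png",cv2.resize(a["image"][130:270,260:400,::-1],(560,560)))
```

```text
t 13.9 q [-32.3, 28.7, 113.9, 9.3, 17.9, 73.3] p [0.4717, -0.1437, 0.0175] F [-0.0, -0.9, -1.9] w 0.0142
[[-0.405  0.31   0.86 ]
 [-0.915 -0.137 -0.381]
 [-0.    -0.941  0.339]]
```

View pics/n.png

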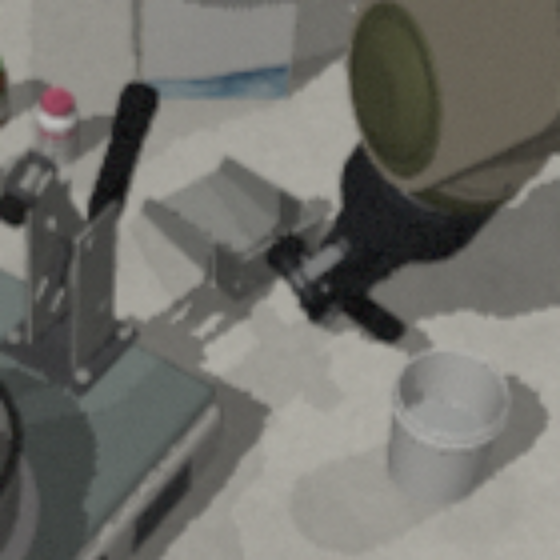

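>>> carry_out --plan '[[[0,0.001,0],[0,0,0],0],[[0,0.001,0],[0,0,0],0],[[0,0,0],[0,0,0],0.02],[[0,0,0],[0,0,0],0.04],[[0,0,0],[0,0,0],0.055],[[0,0,0],[0,0,0],0.055]]' --force 30

```text
time_s: 14.7
position: [0.4723, -0.144, 0.0154]
tool_rot: [[-0.405, 0.31, 0.86], [-0.914, -0.137, -0.381], [-0.0, -0.941, 0.339]]
ft_force: [0.1, -0.2, -0.6]
grip_width: 0.055
```

>>> carry_out --plan '[[[0,-0.02,0],[0,0,0],0.055],[[0,-0.03,0],[0,0,0],0.055],[[0,-0.04,0],[0,0,0],0.055],[[0,-0.05,0],[0,0,0],0.055]]'

```text
time_s: 15.2
position: [0.4282, -0.1245, 0.1479]
tool_rot: [[-0.405, 0.309, 0.861], [-0.914, -0.136, -0.381], [-0.0, -0.941, 0.338]]
ft_force: [0.4, 0.2, 0.3]
grip_width: 0.0552
```

Run:
```python
from h import *
s=st(); w=env.get_image("wrist"); cv2.imwrite("pics/o.png",w["image"][:,:,::-1])
a=env.get_image("scene"); b=env.get_image("top"); cv2.imwrite("pics/o2.png",np.hstack([cv2.resize(a["image"][130:270,260:400,::-1],(400,400)),cv2.resize(b["image"][180:300,270:390,::-1],(400,400))]))
```

```text
t 15.2 q [-33.4, 9.9, 111.1, 5.0, 39.6, 77.1] p [0.4282, -0.1245, 0.1479] F [0.4, 0.2, 0.3] w 0.0552
```

View pics/o.png

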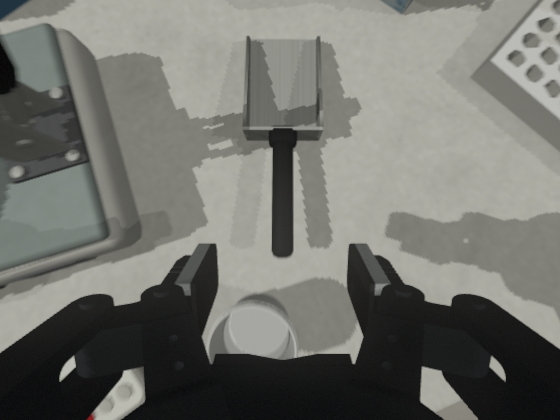

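View pics/o2.png

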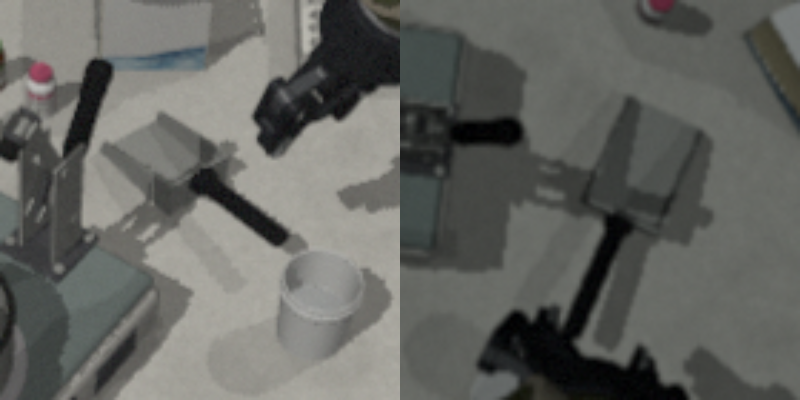

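The scoop lies flat where it was and is empty. Now the lid.

```bash
cat >> h.py <<'E'
MO=np.array([.577,.1245,0]); MY=-6.9
def mw(l): return MO+rz(MY)@np.array(l,float)
def lidtool(psi):
    xm,ym,zm=rz(MY).T; c,s=np.cos(np.radians(psi)),np.sin(np.radians(psi))
    return np.column_stack([-c*ym+s*zm,-s*ym-c*zm,xm])
E
python3 - <<'E'
from h import *
s=st(); T=lidtool(20); p0=np.array(s["position"])
ways=[(p0+[0,.05,.24],T,7),(mw([0,.17,.39]),T,7),(mw([0,.155,.25]),T,4)]
for w in ways: print(np.round(w[0],3))
plan(p0,s["tool_rot"],ways,0)
E
```

```text
t 15.35 q [-33.4, 9.8, 111.1, 5.1, 39.4, 77.1] p [0.4292, -0.1249, 0.149] F [0.1, 0.1, -0.6] w 0.0549
[ 0.429 -0.075  0.389]
[0.597 0.293 0.39 ]
[0.596 0.278 0.25 ]
[[[-0.007,-0.033,0.009],[-2.5,-3.0,-2.5],0],[[-0.004,-0.034,0.008],[-2.5,-2.5,-2.5],0],[[-0.003,-0.034,0.006],[-2.0,-3.0,-2.0],0],[[-0.001,-0.035,0.006],[-2.5,-3.0,-2.5],0],[[0,-0.035,0.004],[-2.5,-3.0,-2.5],0],[[0.002,-0.035,0.002],[-2.5,-2.5,-2.5],0],[[0.004,-0.034,0.001],[-2.0,-3.0,-2.0],0],[[-0.052,-0.019,0.018],[0,0,0],0]]
[[[-0.052,-0.019,0.017],[0,0,0],0],[[-0.051,-0.018,0.018],[0,0,0],0],[[-0.052,-0.019,0.017],[0,0,0],0],[[-0.052,-0.019,0.018],[0,0,0],0],[[-0.052,-0.019,0.017],[0,0,0],0],[[-0.051,-0.019,0.018],[0,0,0],0],[[-0.008,0.034,0],[0,0,0],0],[[-0.009,0.035,0],[0,0,0],0]]
[[[-0.008,0.034,-0.001],[0,0,0],0],[[-0.009,0.034,0],[0,0,0],0]]
end [0.5954 0.2786 0.2501]
```

>>> carry_out --plan '[[[-0.007,-0.033,0.009],[-2.5,-3.0,-2.5],0],[[-0.004,-0.034,0.008],[-2.5,-2.5,-2.5],0],[[-0.003,-0.034,0.006],[-2.0,-3.0,-2.0],0],[[-0.001,-0.035,0.006],[-2.5,-3.0,-2.5],0],[[0,-0.035,0.004],[-2.5,-3.0,-2.5],0],[[0.002,-0.035,0.002],[-2.5,-2.5,-2.5],0],[[0.004,-0.034,0.001],[-2.0,-3.0,-2.0],0],[[-0.052,-0.019,0.018],[0,0,0],0]]'

```text
time_s: 16.35
position: [0.4556, -0.023, 0.3879]
tool_rot: [[-0.116, -0.04, 0.992], [-0.934, -0.336, -0.123], [0.338, -0.941, 0.002]]
ft_force: [0.8, -0.8, -0.2]
grip_width: 0.0
```

>>> carry_out --plan '[[[-0.052,-0.019,0.017],[0,0,0],0],[[-0.051,-0.018,0.018],[0,0,0],0],[[-0.052,-0.019,0.017],[0,0,0],0],[[-0.052,-0.019,0.018],[0,0,0],0],[[-0.052,-0.019,0.017],[0,0,0],0],[[-0.051,-0.019,0.018],[0,0,0],0],[[0,0,0],[0,0,0],0]]'

```text
time_s: 17.23
position: [0.601, 0.2963, 0.3818]
tool_rot: [[-0.107, -0.046, 0.993], [-0.934, -0.338, -0.116], [0.341, -0.94, -0.007]]
ft_force: [0.3, 0.2, -1.1]
grip_width: -0.0
```

Run:
```python
from h import *
s=st(); T=lidtool(20); p0=np.array(s["position"]); print(np.round(np.array(s["tool_rot"])-T,2).tolist())
w=env.get_image("wrist"); a=env.get_image("scene")
cv2.imwrite("pics/p.png",np.hstack([w["image"][:,100:460,::-1],a["image"][:,50:410,::-1]]))
plan(p0,s["tool_rot"],[(mw([0,.155,.245]),T,5)],0)
```

```text
t 17.23 q [22.7, 42.1, 16.4, -22.4, 129.6, 106.1] p [0.601, 0.2963, 0.3818] F [0.3, 0.2, -1.1] w -0.0
[[0.01, -0.0, 0.0], [-0.0, 0.0, 0.0], [-0.0, -0.0, -0.01]]
[[[-0.006,0.027,0],[0,0,0],0],[[-0.006,0.027,-0.001],[0,0,0],0],[[-0.006,0.027,0],[0,0,0],0],[[-0.005,0.027,-0.001],[0,0.5,0],0],[[-0.006,0.027,0],[0.5,0,0],0]]
end [0.596  0.2781 0.245 ]
```

View pics/p.png

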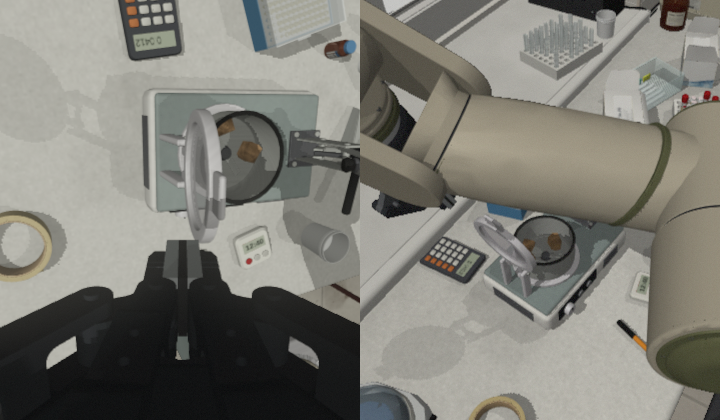

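>>> carry_out --plan '[[[-0.006,0.027,0],[0,0,0],0],[[-0.006,0.027,-0.001],[0,0,0],0],[[-0.006,0.027,0],[0,0,0],0],[[-0.005,0.027,-0.001],[0,0.5,0],0],[[-0.006,0.022,0],[0.5,0,0],0]]'

```text
time_s: 17.95
position: [0.5934, 0.2744, 0.2567]
tool_rot: [[-0.123, -0.032, 0.992], [-0.933, -0.336, -0.127], [0.337, -0.941, 0.012]]
ft_force: [-0.0, 0.4, -0.2]
grip_width: 0.0001
```

Run:
```python
from h import *
s=st(); T=lidtool(20); p0=np.array(s["position"]); print('mill',np.round(rz(MY).T@(p0-MO),3))
a=env.get_image("scene"); w=env.get_image("wrist")
cv2.imwrite("pics/q.png",np.hstack([cv2.resize(a["image"][150:340,120:310,::-1],(400,400)),cv2.resize(w["image"][:,70:490,::-1],(400,400))]))
ways=[]
for th,r,n in [(1.75,.108,3),(1.5,.106,2),(1.2,.104,3),(.9,.1,3),(.6,.096,3),(.35,.095,2)]:
    d=.005+.004+.011*np.sin(th)
    ways.append((mw([0,.078-r*np.cos(th)+d*np.sin(th),.136+r*np.sin(th)+d*np.cos(th)]),T,n))
plan(p0,s["tool_rot"],ways,0)
```

```text
t 17.95 q [21.3, 37.9, 44.3, -18.3, 106.1, 114.9] p [0.5934, 0.2744, 0.2567] F [-0.0, 0.4, -0.2] w 0.0001
mill [-0.002  0.151  0.257]
[[[0.009,0.009,0.001],[0,0,0],0],[[0.008,0.01,0],[-0.5,-0.5,0],0],[[0.009,0.009,0.001],[0,0,-0.5],0],[[0.013,0.003,0],[0,0,0],0],[[0.013,0.002,0],[0,0,0],0],[[0.01,0.005,0],[0,0,0],0],[[0.009,0.005,0],[0,0,0],0],[[0.01,0.005,0],[0,0,0],0]]
[[[0.007,0.008,0],[0,0,0],0],[[0.008,0.007,0],[0,0,0],0],[[0.007,0.008,0],[0,0,0],0],[[0.004,0.01,0],[0,0,0],0],[[0.005,0.009,0],[0,0,0],0],[[0.004,0.01,0],[0,0,0],0],[[0.003,0.013,0],[0,0,0],0],[[0.003,0.013,0],[0,0,0],0]]
end [0.5763 0.1174 0.1804]
```

View pics/q.png

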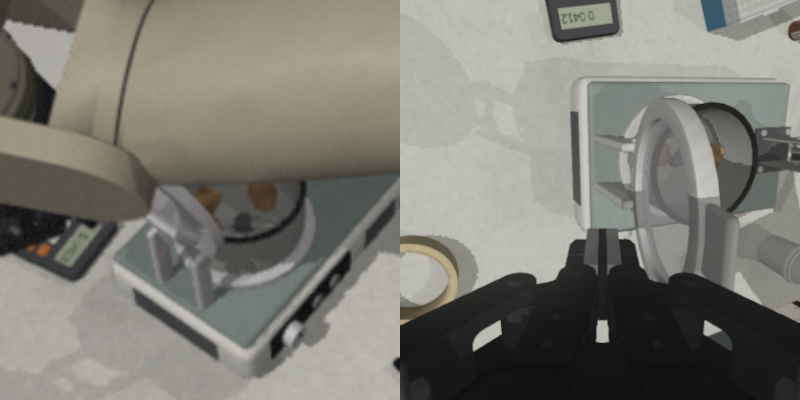

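The closed fingertips (crop (603,235)) stand on the outer side of the lid and are clear of it. I sweep the lid.

>>> carry_out --plan '[[[0.009,0.009,0.001],[0,0,0],0],[[0.008,0.01,0],[-0.5,-0.5,0],0],[[0.009,0.009,0.001],[0,0,-0.5],0],[[0.013,0.003,0],[0,0,0],0],[[0.013,0.002,0],[0,0,0],0]]'

```text
time_s: 18.68
position: [0.5891, 0.2159, 0.244]
tool_rot: [[-0.113, -0.04, 0.993], [-0.932, -0.343, -0.12], [0.345, -0.939, 0.001]]
ft_force: [0.7, 1.8, -1.6]
grip_width: 0.0001
```

Run:
```python
from h import *
s=st(); p0=np.array(s["position"]); print('mill',np.round(rz(MY).T@(p0-MO),3))
a=env.get_image("scene"); w=env.get_image("wrist")
cv2.imwrite("pics/r.png",np.hstack([cv2.resize(a["image"][150:340,120:310,::-1],(400,400)),cv2.resize(w["image"][:,70:490,::-1],(400,400))]))
```

```text
t 18.68 q [16.8, 34.8, 52.4, -18.8, 100.6, 111.5] p [0.5891, 0.2159, 0.244] F [0.7, 1.8, -1.6] w 0.0001
mill [0.001 0.092 0.244]
```

View pics/r.png

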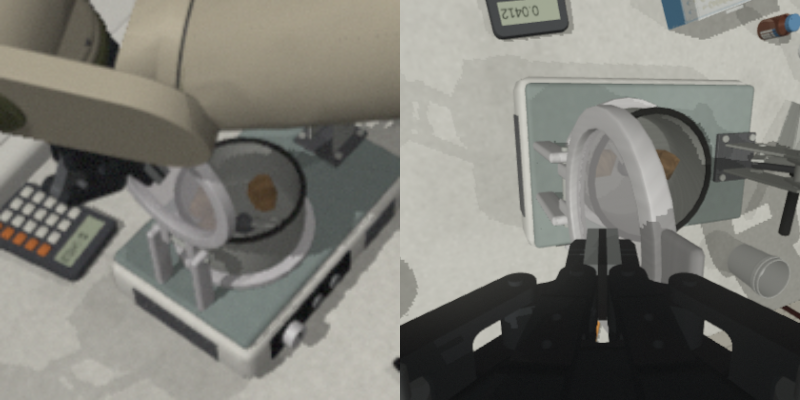

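The lid has started to turn, with about 2 N on the tool. I continue the arc.

>>> carry_out --plan '[[[0.01,0.005,0],[0,0,0],0],[[0.009,0.005,0],[0,0,0],0],[[0.01,0.005,0],[0,0,0],0],[[0.007,0.008,0],[0,0,0],0],[[0.008,0.007,0],[0,0,0],0],[[0.007,0.008,0],[0,0,0],0]]'

```text
time_s: 19.52
position: [0.5816, 0.1551, 0.2252]
tool_rot: [[-0.113, -0.041, 0.993], [-0.931, -0.343, -0.12], [0.346, -0.938, 0.0]]
ft_force: [0.3, 1.2, 1.3]
grip_width: -0.0
```

Run:
```python
from h import *
s=st(); T=lidtool(20); p0=np.array(s["position"]); print('mill',np.round(rz(MY).T@(p0-MO),3))
a=env.get_image("scene"); w=env.get_image("wrist")
cv2.imwrite("pics/t.png",np.hstack([cv2.resize(a["image"][150:340,120:310,::-1],(400,400)),cv2.resize(w["image"][:,70:490,::-1],(400,400))]))
ways=[]
for th,r,n in [(.6,.098,3),(.35,.096,3),(.15,.095,2),(0.05,.095,1)]:
    d=.005+.004+.011*np.sin(th)
    ways.append((mw([0,.078-r*np.cos(th)+d*np.sin(th),.136+r*np.sin(th)+d*np.cos(th)]),T,n)); print(ways[-1][0])
plan(p0,s["tool_rot"],ways,0)
```

```text
t 19.52 q [11.8, 31.9, 60.8, -19.2, 93.8, 108.5] p [0.5816, 0.1551, 0.2252] F [0.3, 1.2, 1.3] w -0.0
mill [0.001 0.031 0.225]
[0.57768549 0.1301646  0.2038892 ]
[0.57606289 0.11675616 0.18091574]
[0.57527692 0.11026122 0.16072092]
[0.57502928 0.10821482 0.15028586]
[[[0.005,0.01,0],[0,0,0],0],[[0.006,0.009,-0.001],[0,0,0],0],[[0.005,0.01,0],[0,0,0],0],[[0.002,0.009,0],[0,0,0],0],[[0.001,0.008,0],[0,0,0],0],[[0.002,0.009,0],[0,0,0],0],[[0,0.011,0],[0,0,0],0],[[-0.001,0.01,0],[0,0,0],0]]
[[[-0.001,0.011,0],[0,0,0],0]]
end [0.5749 0.1077 0.1501]
```

View pics/t.png

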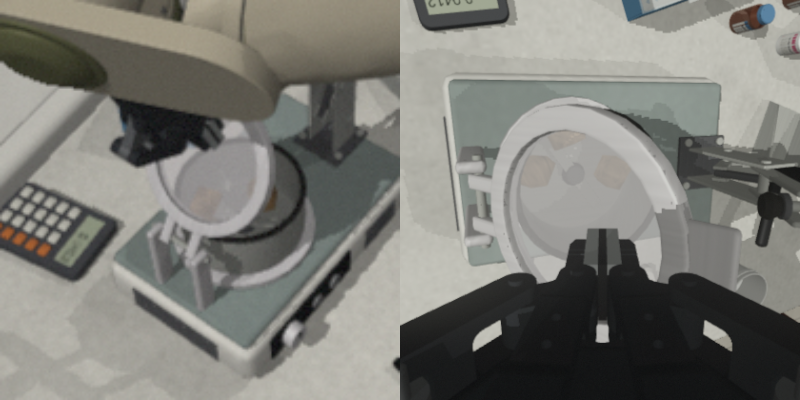

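>>> carry_out --plan '[[[0.005,0.01,0],[0,0,0],0],[[0.006,0.009,-0.001],[0,0,0],0],[[0.005,0.01,0],[0,0,0],0],[[0.002,0.009,0],[0,0,0],0],[[0.001,0.008,0],[0,0,0],0],[[0.002,0.009,0],[0,0,0],0],[[0,0.011,0],[0,0,0],0],[[-0.001,0.01,0],[0,0,0],0]]'

```text
time_s: 20.62
position: [0.5753, 0.111, 0.1604]
tool_rot: [[-0.113, -0.042, 0.993], [-0.932, -0.343, -0.12], [0.346, -0.938, -0.0]]
ft_force: [-0.2, -0.5, 0.2]
grip_width: -0.0002
```

>>> carry_out --plan '[[[0,0.006,0],[0,0,0],0],[[0,0,0],[0,0,0],0]]'

```text
time_s: 20.88
position: [0.5749, 0.1091, 0.155]
tool_rot: [[-0.112, -0.042, 0.993], [-0.932, -0.343, -0.12], [0.346, -0.938, -0.001]]
ft_force: [-0.2, -1.1, -0.4]
grip_width: -0.0001
```

Run:
```python
from h import *
s=st(); p0=np.array(s["position"]); print('mill',np.round(rz(MY).T@(p0-MO),3))
a=env.get_image("scene"); w=env.get_image("wrist")
cv2.imwrite("pics/u.png",np.hstack([cv2.resize(a["image"][150:340,120:310,::-1],(400,400)),cv2.resize(w["image"][:,70:490,::-1],(400,400))]))
```

```text
t 20.88 q [7.7, 32.9, 71.1, -19.8, 81.9, 108.4] p [0.5749, 0.1091, 0.155] F [-0.2, -1.1, -0.4] w -0.0001
mill [-0.    -0.016  0.155]
```

View pics/u.png

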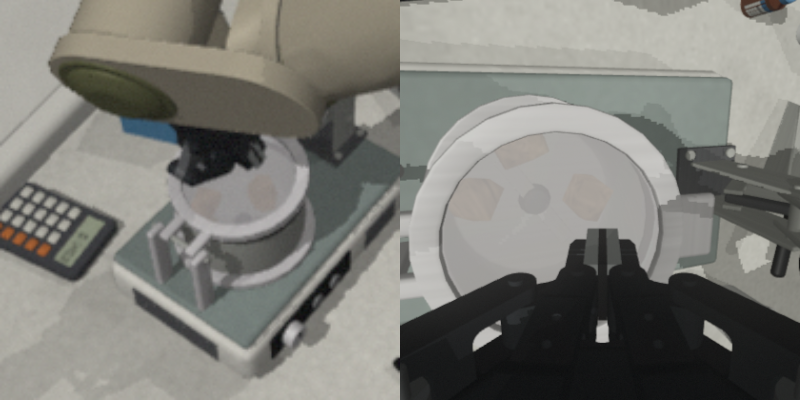

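>>> carry_out --plan '[[[-0.001,0.005,0],[0,0,0],0],[[-0.001,0.004,0],[0,0,0],0],[[0,0,0],[0,0,0],0]]'

```text
time_s: 21.35
position: [0.5748, 0.108, 0.1459]
tool_rot: [[-0.112, -0.042, 0.993], [-0.932, -0.343, -0.12], [0.346, -0.938, -0.001]]
ft_force: [0.3, -0.3, 0.5]
grip_width: -0.0002
```

>>> carry_out --plan '[[[-0.001,0.003,0],[0,0,0],0],[[0,0,0],[0,0,0],0]]'

```text
time_s: 21.6
position: [0.5751, 0.1079, 0.144]
tool_rot: [[-0.113, -0.04, 0.993], [-0.931, -0.343, -0.12], [0.346, -0.938, 0.001]]
ft_force: [-1.0, 0.5, 5.0]
grip_width: 0.0001
```

>>> carry_out --plan '[[[0,0.002,0],[0,0,0],0],[[0,0,0],[0,0,0],0]]'

```text
time_s: 21.85
position: [0.5753, 0.1078, 0.1436]
tool_rot: [[-0.113, -0.038, 0.993], [-0.932, -0.343, -0.12], [0.345, -0.939, 0.003]]
ft_force: [-3.8, 4.9, 14.6]
grip_width: -0.0001
```

Run:
```python
from h import *
s=st(); a=env.get_image("scene"); w=env.get_image("wrist")
cv2.imwrite("pics/v.png",np.hstack([cv2.resize(a["image"][150:340,120:310,::-1],(400,400)),cv2.resize(w["image"][:,70:490,::-1],(400,400))]))
```

```text
t 21.85 q [7.6, 33.4, 72.2, -19.9, 80.1, 108.9] p [0.5753, 0.1078, 0.1436] F [-3.8, 4.9, 14.6] w -0.0001
```

View pics/v.png

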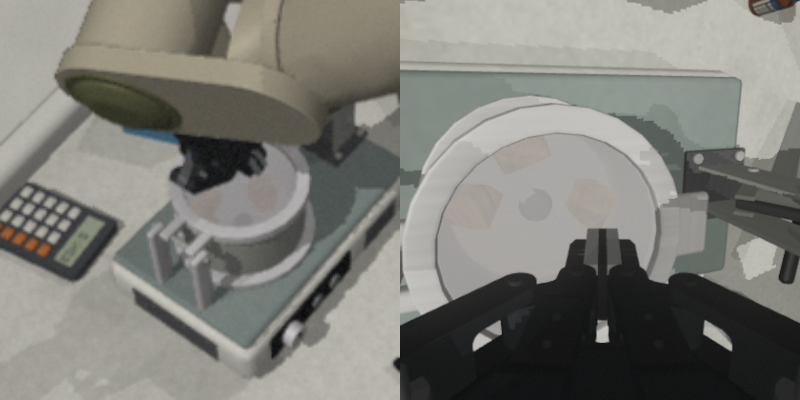

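The lid resists hard at z 0.1436 with about 15 N, so it is shut. I retract and check.

Run:
```python
from h import *
s=st(); p0=np.array(s["position"]);T0=np.array(s["tool_rot"]);T=lidtool(0)
plan(p0,T0,[(p0-T0[:,1]*.03,T0,2),(mw([0,-.02,.33]),T,5),(mw([0,-.175,.33]),T,4)],0)
```

```text
t 21.95 q [7.6, 33.4, 72.2, -19.9, 80.1, 108.9] p [0.5752, 0.1079, 0.1436] F [-3.8, 4.9, 14.7] w -0.0001
[[[0,-0.015,0],[0,0,0],0],[[0,-0.015,0],[0,0,0],0],[[0.013,-0.029,0],[0,0,4.0],0],[[0.012,-0.029,0],[0,0,4.0],0],[[0.009,-0.031,0],[0,0,4.0],0],[[0.007,-0.031,0],[0,0,4.0],0],[[0.005,-0.031,0],[0,0,4.0],0],[[0.039,0,0],[0,0,0],0]]
[[[0.039,0,0],[0,0,0],0],[[0.039,0,0],[0,0,0],0],[[0.038,0,0],[0,0,0],0]]
end [ 0.5557 -0.0487  0.3303]
```

>>> carry_out --plan '[[[0,-0.015,0],[0,0,0],0],[[0,-0.015,0],[0,0,0],0],[[0.013,-0.029,0],[0,0,4.0],0],[[0.012,-0.029,0],[0,0,4.0],0],[[0.009,-0.031,0],[0,0,4.0],0],[[0.007,-0.031,0],[0,0,4.0],0],[[0.005,-0.031,0],[0,0,4.0],0],[[0.039,0,0],[0,0,0],0]]'

```text
time_s: 22.95
position: [0.5704, 0.0662, 0.3308]
tool_rot: [[-0.118, 0.005, 0.993], [-0.993, -0.003, -0.118], [0.003, -1.0, 0.006]]
ft_force: [0.3, 0.4, -0.7]
grip_width: -0.0001
```

>>> carry_out --plan '[[[0.039,0,0],[0,0,0],0],[[0.039,0,0],[0,0,0],0],[[0.038,0,0],[0,0,0],0],[[0,0,0],[0,0,0],0]]'

```text
time_s: 23.45
position: [0.5558, -0.0511, 0.3285]
tool_rot: [[-0.123, -0.0, 0.992], [-0.992, -0.004, -0.123], [0.004, -1.0, 0.0]]
ft_force: [-0.0, 0.0, -0.9]
grip_width: -0.0003
```

Run:
```python
from h import *
s=st(); p0=np.array(s["position"]);T=lidtool(0); print('mill',np.round(rz(MY).T@(p0-MO),3),np.round(np.array(s["tool_rot"])-T,2).tolist())
a=env.get_image("scene"); w=env.get_image("wrist")
im=w["image"][:,:,::-1].copy()
for A in(1.08,1.12):
  for r in(.06,.1,.118):
    u=proj(mw([0,-.144-r*np.cos(A)+.009*np.sin(A),.1+r*np.sin(A)+.009*np.cos(A)]),w,s)[0]; cv2.circle(im,tuple(int(v) for v in u),3,(0,0,255),1)
for y in np.linspace(-.08,-.05,4):
    u=proj(mw([0,y,.138]),w,s)[0]; cv2.circle(im,tuple(int(v) for v in u),2,(0,255,0),1)
cv2.imwrite("pics/x.png",im); cv2.imwrite("pics/x2.png",cv2.resize(a["image"][130:330,150:350,::-1],(600,600)))
```

```text
t 23.45 q [-17.3, 20.0, 61.4, -0.2, 98.6, 79.7] p [0.5558, -0.0511, 0.3285] F [-0.0, 0.0, -0.9] w -0.0003
mill [ 0.    -0.177  0.329] [[-0.0, -0.0, -0.0], [0.0, -0.0, -0.0], [0.0, 0.0, 0.0]]
```

View pics/x.png

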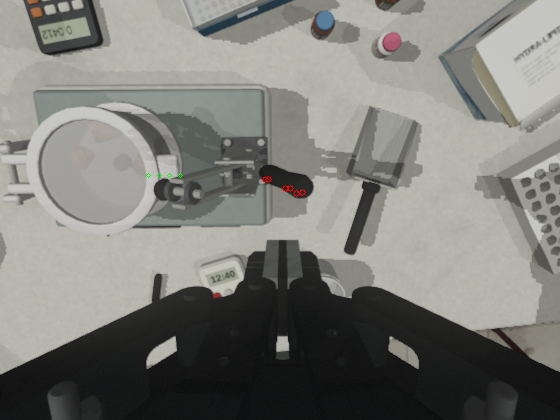

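View pics/x2.png

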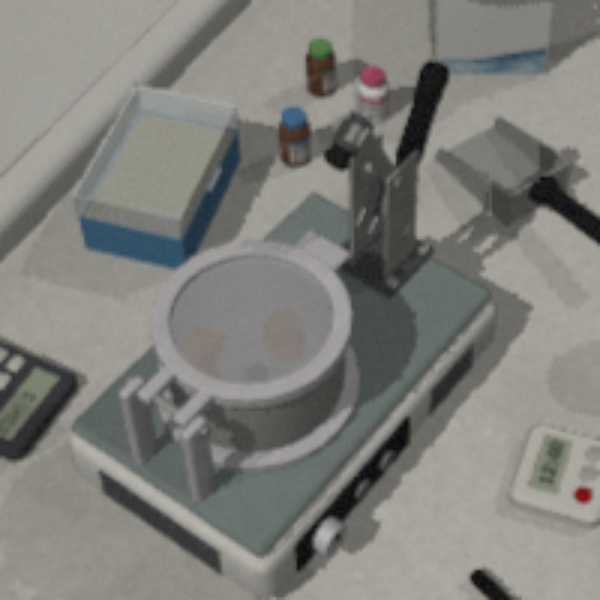

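The lid lies level on the bowl, with the tongue under the raised clamp arm. The handle end is at wrist (300,186). Now the clamp.

Run:
```python
from h import *
s=st(); p0=np.array(s["position"]);T=lidtool(0)
ways=[(mw([.003,-.177,.235]),T,3)]
hw=.011
for A,r,n in [(1.05,.112,3),(.9,.11,2),(.7,.108,2),(.5,.106,3),(.35,.105,3)]:
    ways.append((mw([.003,-.144-r*np.cos(A)+.009*np.sin(A)+hw,.1+r*np.sin(A)+.009*np.cos(A)]),T,n)); print(np.round(rz(MY).T@(ways[-1][0]-MO),3))
plan(p0,s["tool_rot"],ways,0)
```

```text
t 23.55 q [-17.1, 19.9, 61.4, -0.2, 98.6, 79.8] p [0.556, -0.049, 0.3285] F [-0.5, -0.1, -0.6] w -0.0004
[ 0.003 -0.181  0.202]
[ 0.003 -0.194  0.192]
[ 0.003 -0.21   0.176]
[ 0.003 -0.222  0.159]
[ 0.003 -0.229  0.144]
[[[0.001,0.031,0.001],[0,0,0],0],[[0,0.031,0.001],[0,0,0],0],[[0.001,0.032,0.001],[0,0,0],0],[[0.001,0.011,0],[0,0,0],0],[[0.001,0.011,0],[0,0,0],0],[[0.002,0.011,0],[0,0,0],0],[[0.007,0.005,0],[0,0,0],0],[[0.006,0.005,0],[0,0,0],0]]
[[[0.008,0.008,0],[0,0,0],0],[[0.007,0.007,0],[0,0,0],0],[[0.004,0.006,0],[0,0,0],0],[[0.004,0.006,0],[0,0,0],0],[[0.004,0.006,0],[0,0,0],0],[[0.002,0.005,0],[0,0,0],0],[[0.003,0.005,0],[0,0,0],0],[[0.002,0.004,0],[0,0,0],0]]
end [ 0.5526 -0.1027  0.1447]
```

>>> carry_out --plan '[[[0.001,0.031,0.001],[0,0,0],0],[[0,0.031,0.001],[0,0,0],0],[[0.001,0.032,0.001],[0,0,0],0],[[0.001,0.011,0],[0,0,0],0],[[0.001,0.011,0],[0,0,0],0],[[0.002,0.011,0],[0,0,0],0]]'

```text
time_s: 24.3
position: [0.5586, -0.056, 0.2016]
tool_rot: [[-0.119, 0.002, 0.993], [-0.993, -0.004, -0.119], [0.004, -1.0, 0.002]]
ft_force: [0.7, 0.9, 0.1]
grip_width: -0.0001
```

Run:
```python
from h import *
s=st(); p0=np.array(s["position"]); print('mill',np.round(rz(MY).T@(p0-MO),3))
a=env.get_image("scene"); w=env.get_image("wrist")
cv2.imwrite("pics/y.png",np.hstack([cv2.resize(a["image"][110:250,220:360,::-1],(400,400)),cv2.resize(w["image"][:,70:490,::-1],(400,400))]))
```

```text
t 24.3 q [-17.7, 24.2, 75.6, -0.2, 80.1, 79.2] p [0.5586, -0.056, 0.2016] F [0.7, 0.9, 0.1] w -0.0001
mill [ 0.003 -0.181  0.202]
```

View pics/y.png

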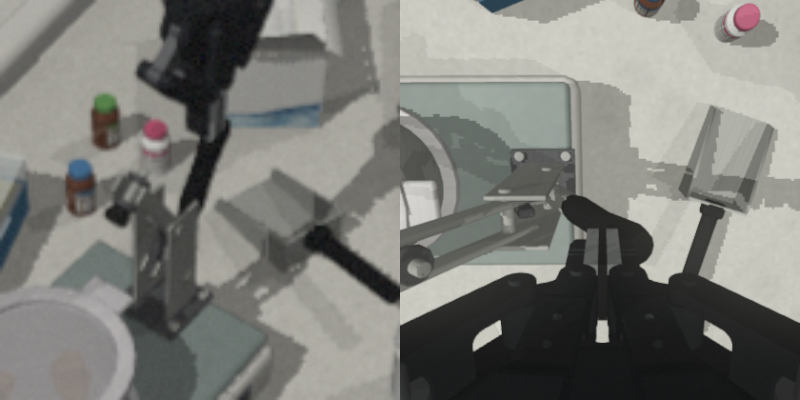

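Run:
```python
from h import *
s=st(); w=env.get_image("wrist"); im=w["image"][:,:,::-1].copy()
for x,c in((0,(0,0,255)),(.009,(0,255,0)),(-.009,(255,0,0))):
  for A in (1.09,):
    for r in(.07,.118):
      u=proj(mw([x,-.144-r*np.cos(A),.1+r*np.sin(A)]),w,s)[0]; print(x,r,np.round(u)); cv2.circle(im,tuple(int(v) for v in u),3,c,1)
cv2.imwrite("pics/z.png",cv2.resize(im[150:330,200:400],(667,600)))
```

```text
t 24.4 q [-17.7, 24.2, 75.6, -0.2, 80.1, 79.2] p [0.5582, -0.0563, 0.2009] F [0.5, 0.2, 0.1] w -0.0
0 0.07 [273. 235.]
0 0.118 [323. 270.]
0.009 0.07 [273. 219.]
0.009 0.118 [324. 251.]
-0.009 0.07 [274. 250.]
-0.009 0.118 [323. 289.]
```

View pics/z.png

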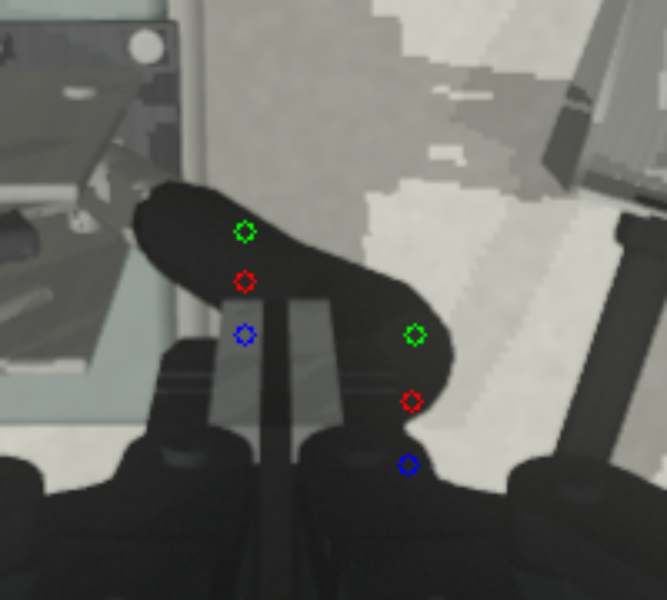

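>>> carry_out --plan '[[[0.007,0.005,0.001],[0,0,0],0],[[0.006,0.005,0.001],[0,0,0],0],[[0.008,0.008,0],[0,0,0],0],[[0.007,0.007,0],[0,0,0],0]]'

```text
time_s: 24.95
position: [0.5566, -0.0849, 0.1756]
tool_rot: [[-0.12, -0.001, 0.993], [-0.993, -0.004, -0.12], [0.004, -1.0, -0.0]]
ft_force: [0.3, -0.9, 0.5]
grip_width: -0.0002
```

Run:
```python
from h import *
s=st(); p0=np.array(s["position"]); print('mill',np.round(rz(MY).T@(p0-MO),3))
a=env.get_image("scene"); w=env.get_image("wrist")
cv2.imwrite("pics/za.png",np.hstack([cv2.resize(a["image"][110:250,220:360,::-1],(400,400)),cv2.resize(w["image"][:,70:490,::-1],(400,400))]))
```

```text
t 24.95 q [-20.6, 25.7, 77.6, -0.2, 76.7, 76.3] p [0.5566, -0.0849, 0.1756] F [0.3, -0.9, 0.5] w -0.0002
mill [ 0.005 -0.21   0.176]
```

View pics/za.png

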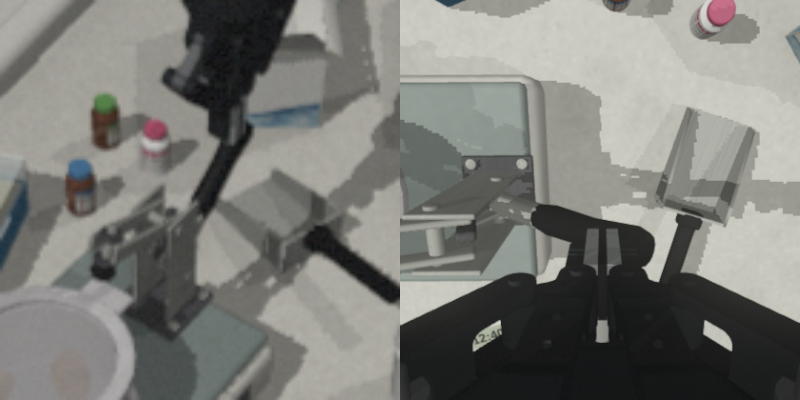

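The handle is following and the clamp arm is swinging toward the lid. I continue.

>>> carry_out --plan '[[[0.004,0.006,0],[0,0,0],0],[[0.004,0.006,0],[0,0,0],0],[[0.004,0.006,0],[0,0,0],0],[[0.002,0.005,0],[0,0,0],0],[[0.003,0.005,0],[0,0,0],0],[[0.002,0.004,0],[0,0,0],0]]'

```text
time_s: 25.8
position: [0.5545, -0.1032, 0.1441]
tool_rot: [[-0.12, -0.0, 0.993], [-0.993, -0.004, -0.12], [0.004, -1.0, 0.0]]
ft_force: [-0.2, 2.0, 2.5]
grip_width: -0.0
```

>>> carry_out --plan '[[[0.002,0.004,0],[0,0,0],0],[[0.001,0.004,0],[0,0,0],0],[[0,0,0],[0,0,0],0]]'

```text
time_s: 26.18
position: [0.554, -0.1064, 0.1361]
tool_rot: [[-0.12, -0.001, 0.993], [-0.993, -0.004, -0.12], [0.004, -1.0, -0.0]]
ft_force: [0.2, 0.7, -0.6]
grip_width: 0.0002
```

Run:
```python
from h import *
s=st(); p0=np.array(s["position"]); print('mill',np.round(rz(MY).T@(p0-MO),3))
a=env.get_image("scene"); w=env.get_image("wrist")
cv2.imwrite("pics/zb.png",np.hstack([cv2.resize(a["image"][110:250,220:360,::-1],(400,400)),cv2.resize(w["image"][:,70:490,::-1],(400,400))]))
```

```text
t 26.18 q [-22.8, 28.1, 80.7, -0.2, 71.2, 74.2] p [0.554, -0.1064, 0.1361] F [0.2, 0.7, -0.6] w 0.0002
mill [ 0.005 -0.232  0.136]
```

View pics/zb.png

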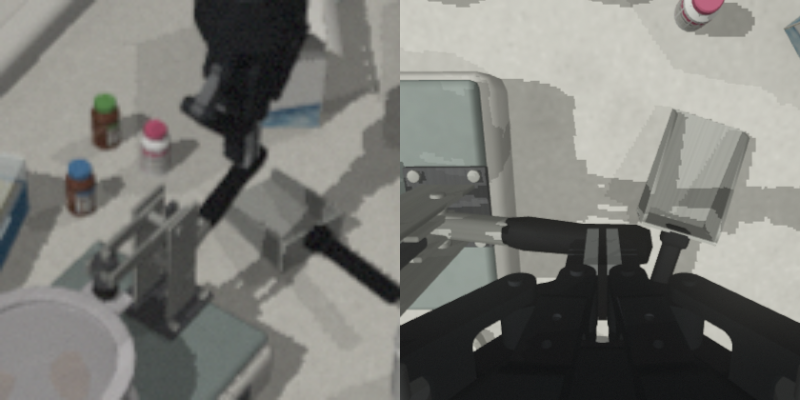

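>>> carry_out --plan '[[[0.001,0.004,0],[0,0,0],0],[[0,0.003,0],[0,0,0],0],[[0,0,0],[0,0,0],0]]'

```text
time_s: 26.65
position: [0.5538, -0.1072, 0.129]
tool_rot: [[-0.12, -0.001, 0.993], [-0.993, -0.004, -0.12], [0.004, -1.0, -0.001]]
ft_force: [1.1, -0.1, -0.1]
grip_width: -0.0003
```

>>> carry_out --plan '[[[0,0.003,0],[0,0,0],0],[[0,0,0],[0,0,0],0]]'

```text
time_s: 26.9
position: [0.5542, -0.1075, 0.1277]
tool_rot: [[-0.12, 0.001, 0.993], [-0.993, -0.005, -0.12], [0.005, -1.0, 0.002]]
ft_force: [-1.6, 0.7, 10.0]
grip_width: -0.0001
```

>>> carry_out --plan '[[[0,0.002,0],[0,0,0],0],[[0,0,0],[0,0,0],0]]'

```text
time_s: 27.15
position: [0.5543, -0.1076, 0.1271]
tool_rot: [[-0.12, 0.002, 0.993], [-0.993, -0.006, -0.12], [0.006, -1.0, 0.003]]
ft_force: [-6.8, 0.7, 21.4]
grip_width: -0.0003
```

Run:
```python
from h import *
s=st(); p0=np.array(s["position"]); print('mill',np.round(rz(MY).T@(p0-MO),3))
a=env.get_image("scene"); w=env.get_image("wrist")
cv2.imwrite("pics/zc.png",np.hstack([cv2.resize(a["image"][110:250,220:360,::-1],(400,400)),cv2.resize(w["image"][:,70:490,::-1],(400,400))]))
```

```text
t 27.15 q [-22.9, 28.6, 81.4, -0.3, 69.7, 74.1] p [0.5543, -0.1076, 0.1271] F [-6.8, 0.7, 21.4] w -0.0003
mill [ 0.005 -0.233  0.127]
```

View pics/zc.png

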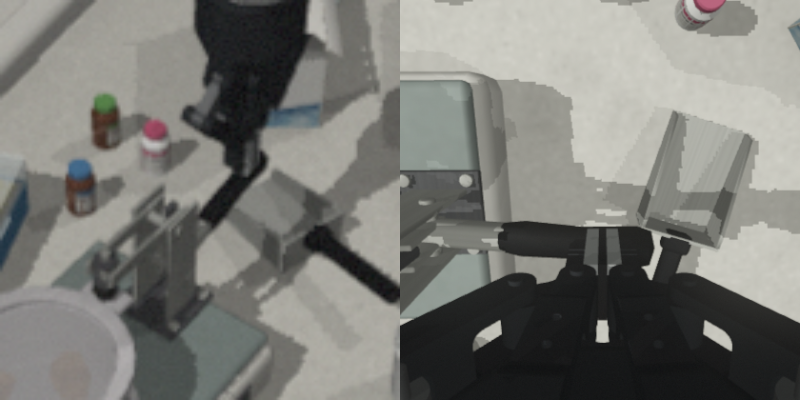

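The handle reached a hard stop (21 N, no further travel) at z 0.127, which matches the expected lowest position. I lift off and check.

>>> carry_out --plan '[[[0,-0.01,0],[0,0,0],0],[[0,-0.03,0],[0,0,0],0],[[0,-0.05,0],[0,0,0],0],[[0,-0.05,0],[0,0,0],0],[[0,-0.04,-0.03],[0,0,0],0],[[0,-0.01,-0.05],[0,0,0],0],[[0,0,-0.04],[0,0,0],0],[[0,0,0],[0,0,0],0]]'

```text
time_s: 28.25
position: [0.4333, -0.0917, 0.3152]
tool_rot: [[-0.121, 0.001, 0.993], [-0.993, -0.005, -0.121], [0.004, -1.0, 0.001]]
ft_force: [0.1, 0.2, -0.3]
grip_width: -0.0003
```

Run:
```python
from h import *
s=st(); a=env.get_image("scene"); w=env.get_image("wrist"); b=env.get_image("top")
im=cv2.resize(a["image"][130:330,150:350,::-1],(600,600))
def dots(f,col):
  for X in f:
    u=(proj(X,a)[0]-[150,130])*3; cv2.circle(im,tuple(int(v) for v in u),4,col,1)
for A,c in((.2,(0,0,255)),(.3,(0,255,255)),(.4,(255,0,0))):
    dots([mw([.004,-.144-r*np.cos(A),.1+r*np.sin(A)]) for r in(.118,)],c)
cv2.imwrite("pics/zd.png",im); cv2.imwrite("pics/zd2.png",w["image"][:,:,::-1]); cv2.imwrite("pics/zd3.png",cv2.resize(b["image"][150:320,140:400,::-1],None,fx=3,fy=3))
```

```text
t 28.25 q [-27.2, 7.7, 80.1, -0.2, 92.0, 69.7] p [0.4333, -0.0917, 0.3152] F [0.1, 0.2, -0.3] w -0.0003
```

View pics/zd.png

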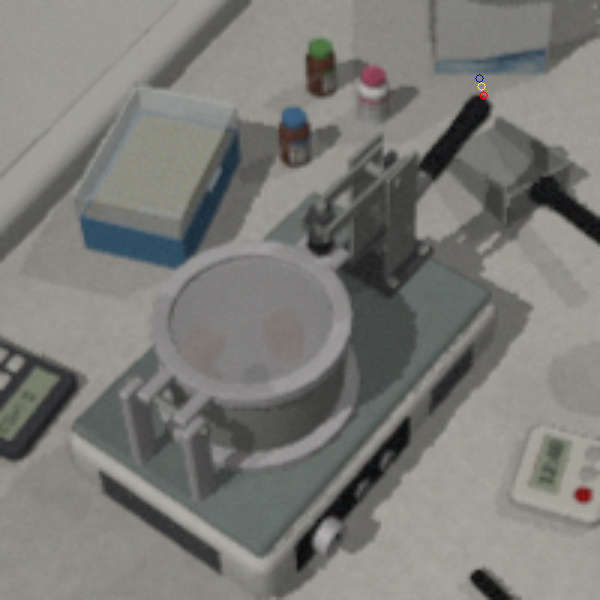

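View pics/zd2.png

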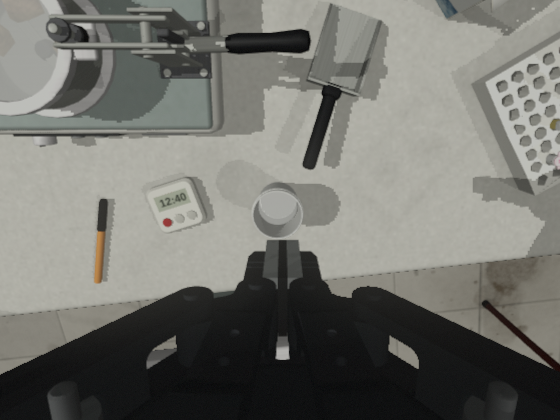

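View pics/zd3.png

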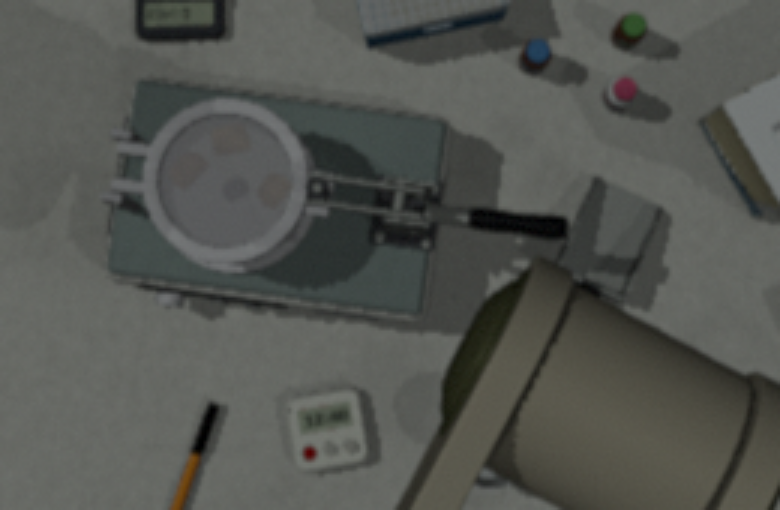

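The clamp handle is down: its end in the scene crop, (478,103), is at or just below the point predicted for its lowest position. The spindle sits on the tongue, the lid is level with the lumps under it, the scoop is flat, and the bystanders have not moved. I hand the job in.

Run:
```python
from h import *
a=env.get_image("scene"); b=env.get_image("top")
X,e=tri([ray(np.array([150+478/3,130+103/3]),a),ray(np.array([140+563/3,150+228/3]),b)]); l=rz(MY).T@(X-MO); print(np.round(l,3),e,'A',np.arctan2(l[2]-.1,-(l[1]+.144)))
st(); print(env.close_job())
```

```text
[ 0.004 -0.256  0.119] [np.float64(0.0010230278805588601), np.float64(0.0010230278805592496)] A 0.1665463827035171
t 28.5 q [-27.1, 8.1, 79.9, -0.2, 92.0, 69.7] p [0.4357, -0.0924, 0.314] F [1.0, 0.1, 0.5] w -0.0005
the job is handed in; nothing more can be done
None
```

The job is done and handed in at 28.5 s of the 72 s limit. I tipped the three lumps into the mill bowl and laid the scoop back flat where it had been. Then I swung the lid shut and pushed the clamp handle down.

The last checks before handing in, none of which failed:
- **Lumps:** all three showed inside the bowl before the lid closed. In the last top picture they lay under the clear lid.
- **Scoop:** in the pictures it lies flat on the worktop, empty and released.
- **Lid:** it stopped hard when pressed with about 15 N and lies level on the bowl.
- **Clamp:** the handle stopped hard at about 21 N. Triangulating its end from two cameras gives 0.167 rad above level, against 0.2 rad expected when fully down. I put the 0.03 rad difference down to measurement error. The spindle sits on the lid's tongue.
- **Bystanders and arm:** the bystanders I could compare (timer, vials, pen and calculator) were where they started. The arm stood clear with no contact force.

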